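Stow the data radios in the charging dock

ROBOT

A 6-joint arm with a two-finger parallel gripper is mounted at the origin on a cart in front of the work surface, level with it; the furniture and walls round the work are solid. World frame = base frame: x ahead of the robot, y to its left, z up, the work surface at z = 0. Lengths are in mm, angles in rad, forces in N, time in s.
With the tool pointing down it reaches from about 350 to 775 mm from the base axis. Payload 7.3 kg.
Tool frame: the origin (TCP) lies midway between the tips of the shut fingers; the grasp point (between the pads) lies 19 mm behind it (bot.tcp_to_grasp is the distance from the TCP to the grasp point, in mm); z points along the fingers, x is the direction in which the jaws open and shut, and the axes are right-handed (so a half turn about z gives the same grasp; the last joint's range is limited). The gripper opens to 92 mm and grips with 3 to 60 N. Pads are 19 mm wide; open, the fingers measure 130 mm over their backs; the gripper's body (75 mm by 190 mm) begins 47 mm behind the grasp point.
Start: joints at [-1.33, 0.342, 1.524, -0, 1.275, -0.146], TCP at [198.068, -486.227, 201.641] pointing down, gripper open.
Joint ranges: [-2.53, 2.53], [-0.77, 2.02], [0.04, 2.7], [-1, 4.14], [0.28, 2.66], [-3.11, 3.11]. Speed limits (rad/s): [2.57, 2.57, 3.14, 3.14, 3.14, 3.14].

INTERFACE

Orientations are given as [roll, pitch, yaw] about the fixed x, y, z axes, in that order (R = Rz(yaw) Ry(pitch) Rx(roll)).
In Python, from plant import bot, imaging gives the robot as it stands.
- The arm moves only by the tool play_rows, never from a script. Its argument "moves" is a list of rows, each an object with "linear": the shift along the world's x, y, z in mm, a list of three; "turn": the turn about the world's z in rad; "fingers": the opening, from -1 (shut) to 1 (fully open). A call has 1 to 8 rows; each row is the pose to reach, as a shift and turn from the pose commanded when the call began; what a row does not reach only later rows make up. A row lasts 1/10 s, in which the tool goes at most 50 mm and 8.59 degrees, less where a joint would pass 70% of its speed; a pose out of reach is approached as far as the arm can. A call with a gripper value outside its range is refused whole. The fingers move at their own pace and stop on an object; the grip force is fixed at half the most. Time passes only in rows, so rows that repeat a pose let the fingers close. It gives the time, the measured TCP pose, the force and the opening at its end, in the units of the state.
- bot.get_obs(): the state, without advancing time (a new reading comes with each control period).
- imaging.capture(name): name is "side" or "top"; returns a dict with "pixels" (480x640x3 uint8, red, green, blue), "range_z" (480x640 float32, mm along the optical axis (not along the pixel's ray), 0 where there is no reading), "mtx" (3x3 intrinsics, pixels), "D" ([k1, k2, p1, p2, k3] as OpenCV has them; the pictures are not rectified), "origin" and "rotation" of the camera in the world. Camera axes: x right, y down, z forward; pixel columns grow to the right and rows downward; lengths in mm; the calibration is good to about 2 mm. A picture is of the moment at which its call begins.
- bot.close_job(): hands the job in, once; it reports no verdict.
The state is a dict: "time": time; "joint_positions": joint angles; "dq": joint speeds; "tau": joint torques, N m; "tool_pos": TCP position; "tcp_rot": TCP orientation; "contact_force": force on the tool from outside, world axes, zero at the start; "moment": the same for the moment, N m; "grip_width": finger opening in mm.
Only numpy, scipy, OpenCV 4.12 (cv2) and the standard library are available. Lean on these libraries where they do the work, as an engineer would, in place of code of your own. Each camera call takes 0.05 s, during which the arm holds its last target. There are 200 camera calls.

TASK

Put the data radios away on charge. First switch the dock off with its red toggle (to the left), as it must not be live while open; slide the clear cover right back, push each radio's telescopic aerial fully home, innermost tube first, then the middle one, and stand each radio upright and lengthwise in a pocket of its own, either end to the rear. Then slide the cover fully shut and switch on again, leaving the mug, multimeter and roll of tape where they are.

Things in the scene. Friction and masses are not known exactly. Their poses are not given: they have to be found in the camera images.
- dock: Fixed grey charging dock, 287 mm deep (x, to its rear), 270 wide (y, to its left), 101 high; origin on the desk under the middle pocket. Well with three pockets at x -60 to 55 mm; clear front pane and side walls 92 mm high; before the pane a sill 42 mm deep, 26 high with the switch; behind the well (to x 183) the solid power supply, 88 high, over which the cover slides.
- cover (a joint): Clear flat cover sliding level in tracks on the dock, along the dock's x: 0 m = shut over the well, 0.120 m = slid right back, well fully open. Friction 3 N; stays where left. Its underside is 92 mm above the desk: it clears a radio with its aerial home by 6 mm and runs against any aerial sticking out more.
- switch (a joint): Red bat toggle, the charge switch, on the dock's front sill, 84 mm in front of the dock's origin and 85 mm to its left. It tips sideways along the dock's y about a hinge 30 mm above the desk: 0 rad = off, leaning left (away from the dock's middle); 0.9 rad = on, leaning right. Needs about 2 N at the tip; stays where it is left.
- switch_tip (a point): Middle of the rounded tip of the toggle: 42 mm from its hinge, bat 13 mm thick, upper end 6.5 mm past this point. About 68 mm above the desk, 18 mm left (off) or right (on) of the hinge.
- cover_handle (a point): Middle of the top edge of the cover's black handle fin, near the cover's front edge. The fin is upright: 12 mm thick (dock's x), 90 mm long (dock's y), standing 36 mm above the cover; this point is 132 mm above the desk. Frame parallel to the dock's.
- pocket_0 (a point): Middle of the floor of the left pocket (8 mm above the desk), axes parallel to the dock's. The pocket is 110 mm long (x) and 56 mm wide (y); pockets are 74 mm apart. Ribs 12 mm high part them (18 mm wide); ledges of that height, 27 mm wide, lie between the outer pockets and the side walls.
- pocket_1 (a point): Middle of the floor of the middle pocket (8 mm above the desk), axes parallel to the dock's. The pocket is 110 mm long (x) and 56 mm wide (y); pockets are 74 mm apart. Ribs 12 mm high part them (18 mm wide); ledges of that height, 27 mm wide, lie between the outer pockets and the side walls.
- pocket_2 (a point): Middle of the floor of the right pocket (8 mm above the desk), axes parallel to the dock's. The pocket is 110 mm long (x) and 56 mm wide (y); pockets are 74 mm apart. Ribs 12 mm high part them (18 mm wide); ledges of that height, 27 mm wide, lie between the outer pockets and the side walls.
- radio_a: Portable data radio, black box with two orange bands: 96 mm long (its x), 46 mm wide (its y), 62 mm high, 0.3 kg, loose, standing on its flat base with a screen and the aerial on top. Origin at the centre of the base. The upright telescopic aerial is on the centre line 32 mm from the origin along +x. May be absent.
- radio_a_tip (a point): Centre of the top of the aerial's black tip knob (15 mm across, 8 mm high). With both sections home it is 78 mm above the radio's base; fully extended 168 mm.
- radio_a_inner (a joint): How far the thin innermost aerial tube (7 mm, carries the knob) sticks out of the middle tube: 0 m = home, 0.045 m = fully out. Slides at about 2.5 N and stays where it is left.
- radio_a_middle (a joint): How far the middle aerial tube (10 mm, with a 14 mm collar at its top, on which the knob lands) sticks out of the radio: 0 m = home, 0.045 m = fully out. Slides at about 7.5 N and stays where it is left, so a slow press straight down on the knob sends the inner tube home before the middle one starts.
- radio_b: Portable data radio, black box with two blue bands: 96 mm long (its x), 46 mm wide (its y), 62 mm high, 0.3 kg, loose, standing on its flat base with a screen and the aerial on top. Origin at the centre of the base. The upright telescopic aerial is on the centre line 32 mm from the origin along +x. May be absent.
- radio_b_tip (a point): Centre of the top of the aerial's black tip knob (15 mm across, 8 mm high). With both sections home it is 78 mm above the radio's base; fully extended 168 mm.
- radio_b_inner (a joint): How far the thin innermost aerial tube (7 mm, carries the knob) sticks out of the middle tube: 0 m = home, 0.045 m = fully out. Slides at about 2.5 N and stays where it is left.
- radio_b_middle (a joint): How far the middle aerial tube (10 mm, with a 14 mm collar at its top, on which the knob lands) sticks out of the radio: 0 m = home, 0.045 m = fully out. Slides at about 7.5 N and stays where it is left, so a slow press straight down on the knob sends the inner tube home before the middle one starts.
- radio_c: Portable data radio, black box with two yellow bands: 96 mm long (its x), 46 mm wide (its y), 62 mm high, 0.3 kg, loose, standing on its flat base with a screen and the aerial on top. Origin at the centre of the base. The upright telescopic aerial is on the centre line 32 mm from the origin along +x. May be absent.
- radio_c_tip (a point): Centre of the top of the aerial's black tip knob (15 mm across, 8 mm high). With both sections home it is 78 mm above the radio's base; fully extended 168 mm.
- radio_c_inner (a joint): How far the thin innermost aerial tube (7 mm, carries the knob) sticks out of the middle tube: 0 m = home, 0.045 m = fully out. Slides at about 2.5 N and stays where it is left.
- radio_c_middle (a joint): How far the middle aerial tube (10 mm, with a 14 mm collar at its top, on which the knob lands) sticks out of the radio: 0 m = home, 0.045 m = fully out. Slides at about 7.5 N and stays where it is left, so a slow press straight down on the knob sends the inner tube home before the middle one starts.
- mug: Bystander: white mug with a black band, 81x116x94 mm, loose; origin under its centre.
- multimeter: Bystander: orange and black multimeter lying on its back, 70x150x42 mm, loose; origin under its centre.
- blue_tape: Bystander: roll of blue tape lying flat, 66 mm across, 19 mm high, loose; origin under its centre.

How it is judged:
By the outcome, as a careful person would: the job done as asked, in the order asked, and still so for the second after the job is handed in, with the robot touching nothing.
Of radio_a, radio_b, radio_c only 2 to 3 are there at a start; the rules pass over those that are not, and their reading is None.
At some moment in a run one of radio_a, radio_b, radio_c may be knocked a few centimetres aside while the robot is not near it.
It also fails if it takes over 210 s, if anything falls off the work surface, if the arm or the gripper's body presses on something with over 40 N, if the wrist force passes 120 N, or if a joint passes its speed limit or range.

## Working session

There is one attempt and no reset: what is moved stays moved. The work goes in short steps, Python scripts to look and compute and a tool call to move; the robot and the scene stay as the last step left them, time stands still between calls to the robot, and variables do not carry over. Pictures are saved under pics/ and viewed, on a budget of 14 in all, crops included, one or two more only if the job needs it, and the job is handed in when it is done.

Besides the shell and the picture viewer there is one more tool, called after "Emit:" as name(argument=value, ...), one argument or row to a line, values as JSON. play_rows: Moves the arm, as the interface text tells. Its arguments: {"type":"object","properties":{"moves":{"type":"array","items":{"type":"object","properties":{"linear":{"type":"array","items":{"type":"number"}},"turn":{"type":"number"},"fingers":{"type":"number"}}}}},"required":["moves"]}

```bash
ls; mkdir -p pics; cat > h.py <<'E'
import numpy as np, cv2
from plant import bot, imaging
def cap(n):
    c=imaging.capture(n); 
    K=np.array(c['mtx'],float);D=np.array(c['D'],float);R=np.array(c['rotation'],float);o=np.array(c['origin'],float)
    if R.shape!=(3,3):
        from scipy.spatial.transform import Rotation
        R=Rotation.from_euler('xyz',R).as_matrix()
    c.update(K=K,D=D,R=R,o=o); return c
def cloud(c):
    h,w=c['range_z'].shape
    u,v=np.meshgrid(np.arange(w),np.arange(h))
    p=cv2.undistortPoints(np.stack([u,v],-1).reshape(-1,1,2).astype(np.float64),c['K'],c['D']).reshape(h,w,2)
    z=c['range_z'].astype(float)
    P=np.dstack([p[...,0]*z,p[...,1]*z,z])@c['R'].T+c['o']
    P[z<=0]=np.nan
    return P
def save(c,name): cv2.imwrite('pics/'+name,c['pixels'][...,::-1])
E
python3 - <<'E'
from h import *
for n in('side','top'):
    c=cap(n);save(c,n+'0.png');np.savez(n+'0.npz',P=cloud(c),px=c['pixels'],z=c['range_z'])
    print(n,c['o'],c['R'].round(3).tolist(),c['K'].tolist(),c['D'])
print(bot.get_obs())
E
```

```text
pics
side [ 85.84839907 674.65022548 829.74640666] [[-0.854, -0.328, 0.404], [-0.521, 0.556, -0.648], [-0.012, -0.764, -0.645]] [[500.84805281455647, 0.0, 324.35518488502294], [0.0, 500.84805281455647, 242.86316291972844], [0.0, 0.0, 1.0]] [-0.07031908  0.          0.          0.          0.        ]
top [ 420.42602834  -48.59700482 1326.07271552] [[0.011, -0.997, 0.072], [-1.0, -0.01, 0.005], [-0.004, -0.072, -0.997]] [[615.660175207877, 0.0, 317.75177398396875], [0.0, 615.660175207877, 240.44217538887892], [0.0, 0.0, 1.0]] [-0.00286852  0.          0.          0.          0.        ]
{'time': 0.1, 'joint_positions': array([-1.33002830e+00,  3.42663638e-01,  1.52490756e+00, -1.74209508e-05,
        1.27539336e+00, -1.46001422e-01]), 'dq': array([ 0.0005424 , -0.00174134, -0.00165017,  0.00032358, -0.00042537,
       -0.00038792]), 'tau': array([ 1.66164737e-03, -4.32005882e+01, -2.44694191e+01,  7.20251631e-02,
        5.26625512e-02, -4.25681242e-05]), 'tool_pos': array([ 197.94984278, -485.83107239,  201.01384779]), 'tcp_rot': array([-3.14140955e+00,  1.35972952e-03, -1.18402167e+00]), 'contact_force': array([-0.3095572 ,  0.40866042, -0.39475576]), 'moment': array([-0.00167224,  0.00316817,  0.00425603]), 'grip_width': 91.88181796876593}
```

View pics/top0.png

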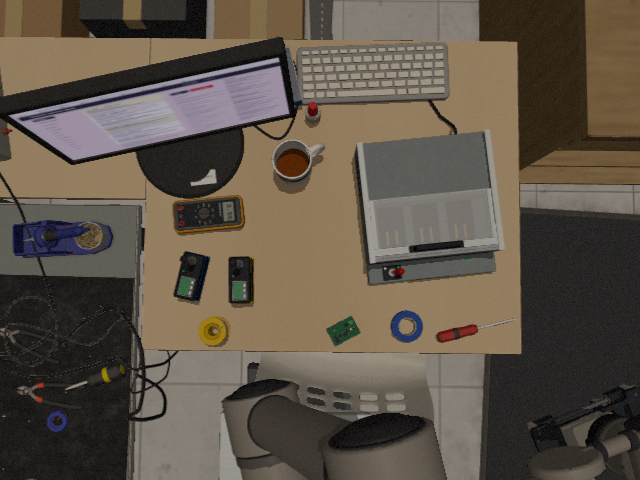

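View pics/side0.png

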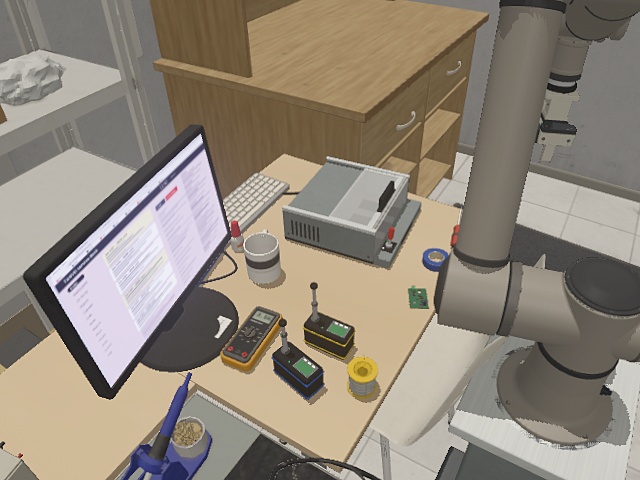

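The top view shows two radios on the left: blue at (190,275) and yellow at (241,280), both aerials out. The dock is at (430,210), cover shut, handle at (437,245), red toggle at (397,272) leaning right (on). There's a mug at (293,162), a multimeter at (208,214) and the tape at (406,326).

```bash
cat >> h.py <<'E'
def rect(m,P):
    q=P[m][:,:2].astype(np.float32); (cx,cy),(w,h),a=cv2.minAreaRect(q)
    if w<h: w,h,a=h,w,a+90
    return np.round([cx,cy,w,h],1),round(((a+90)%180)-90,2)
def comps(m,P,mn=15):
    n,l,s,ce=cv2.connectedComponentsWithStats(m.astype(np.uint8),connectivity=8)
    for i in range(1,n):
        if s[i,4]>=mn:
            k=l==i; print('px',ce[i].round(0),'n',s[i,4],'z',np.nanmedian(P[k][:,2]).round(1),np.nanmax(P[k][:,2]).round(1),*rect(k,P))
E
python3 - <<'E'
from h import *
d=np.load('top0.npz');P=d['P'];px=d['px'].astype(int)
z=P[...,2];y=P[...,1];x=P[...,0]
ok=(x>250)&(x<760)
desk=ok&(abs(z)<8);print('desk z',np.nanmedian(z[desk]))
D=ok&(y<-100)
for lo,hi in((50,75),(82,94),(94,106),(115,140),(20,30)):
    print('dock z',lo,hi);comps(D&(z>lo)&(z<hi),P,8)
print('radios');comps(ok&(y>20)&(z>52)&(z<72),P);comps(ok&(y>20)&(x<520)&(z>85)&(z<200),P,2)
print('low');comps(ok&(z>12)&(z<48),P,30)
red=D&(px[...,0]>140)&(px[...,1]<60)&(px[...,2]<60);print('red');comps(red,P,3)
blk=D&(px.sum(2)<90);comps(blk,P,10)
e=np.load('side0.npz');P=e['P'];px=e['px'].astype(int);z=P[...,2];ok=(P[...,0]>250)&(P[...,0]<760)&(P[...,1]>-450)&(P[...,1]<330)
print('side');comps(ok&(P[...,1]>20)&(z>52)&(z<70)&(P[...,0]<520),P);comps(ok&(P[...,1]>20)&(P[...,0]<500)&(z>75)&(z<200),P,3)
r=ok&(P[...,1]<-100)&(px[...,0]>140)&(px[...,1]<70)&(px[...,2]<70);comps(r,P,3);comps(ok&(P[...,1]<-100)&(z>105)&(z<145),P,5)
E
```

```text
desk z -0.193099173600217
dock z 50 75
px [579. 128.] n 15 z 54.1 59.9 [ 753.9 -588.9   11.7    4. ] 3.67
px [357. 163.] n 31 z 63.6 74.1 [ 673.  -122.5   51.9    1.1] 6.09
px [360. 192.] n 28 z 61.7 73.6 [ 613.5 -129.1   48.2    0.8] 6.59
px [363. 218.] n 27 z 64.2 74.7 [ 559.  -135.7   48.2    0.8] 6.86
px [365. 236.] n 10 z 63.9 74.9 [ 5.228e+02 -1.397e+02  1.730e+01  5.000e-01] 4.83
px [367. 252.] n 22 z 66.4 74.0 [ 487.7 -143.9   42.9    0.7] 6.25
px [493. 250.] n 9 z 59.3 74.8 [ 496.1 -400.7   18.7    1.2] -88.82
px [398. 271.] n 52 z 69.4 74.1 [ 450.7 -208.7   17.    12.2] -89.96
dock z 82 94
px [426. 166.] n 6908 z 87.7 94.0 [ 661.  -262.3  250.6  128.1] -83.69
px [391. 204.] n 9 z 92.4 93.4 [ 586.1 -190.1   10.     4. ] 1.84
px [430. 202.] n 8 z 93.2 93.8 [ 589.9 -269.1   12.8    4.5] 72.32
px [484. 201.] n 9 z 93.5 93.9 [ 593.3 -376.2   13.1    6.2] -51.0
px [440. 208.] n 15 z 93.6 94.0 [ 578.1 -289.2   19.3    4.9] -21.17
px [475. 207.] n 9 z 92.4 93.9 [ 580.8 -359.3   10.3    7.1] 57.26
px [484. 206.] n 10 z 92.7 94.0 [ 581.5 -376.8   10.9    5.4] -75.15
px [402. 212.] n 
[... 4954 characters left out ...]
  13.1] -76.73
px [634. 421.] n 124 z 540.1 557.4 [ 254.4 -448.1   21.7   10.2] -72.97
side
px [330. 327.] n 897 z 60.8 69.9 [426.8 115.6  95.7  48.5] 1.21
px [298. 363.] n 1067 z 60.4 69.6 [433.8 220.3  97.9  48.2] -11.65
px [363. 369.] n 442 z 54.3 57.6 [321.5 169.3  57.2  56.9] 80.35
px [314. 298.] n 172 z 117.3 162.6 [459.8 115.8  13.3  13.3] -57.89
px [283. 333.] n 170 z 112.2 147.9 [465.7 211.7  14.2  13.5] -47.04
px [391. 232.] n 41 z 63.1 74.6 [ 447.4 -211.2   17.2    9.5] -76.46
px [454. 228.] n 6 z 18.2 20.1 [ 333.  -362.4   16.1    2.6] -72.32
px [452. 240.] n 12 z 20.2 21.5 [ 322.1 -313.9   25.3    5. ] -69.2
px [386. 194.] n 212 z 126.8 134.7 [ 496.6 -280.7   92.1   13. ] -83.82
```

Emit:
play_rows(
  moves=[
    {"linear": [35,32,0],"turn": -0.05,"fingers": -1},
    {"linear": [70,64,0],"turn": -0.1,"fingers": -1},
    {"linear": [105,96,0],"turn": -0.15,"fingers": -1},
    {"linear": [140,128,0],"turn": -0.2,"fingers": -1},
    {"linear": [175,160,0],"turn": -0.25,"fingers": -1},
    {"linear": [210,192,0],"turn": -0.273,"fingers": -1},
    {"linear": [235,218,0],"turn": -0.273,"fingers": -1},
    {"linear": [250,230,0],"turn": -0.273,"fingers": -1},
  ],
)

```text
time: 0.9
tool_pos: [449.5, -253.5, 201.3]
tcp_rot: [3.141, 0.001, -1.454]
contact_force: [-0.5, -0.7, 0.2]
grip_width: 32.1
```

Emit:
play_rows(
  moves=[
    {"linear": [0,0,0],"turn": 0,"fingers": -1},
    {"linear": [0,0,-40],"turn": 0,"fingers": -1},
    {"linear": [0,0,-80],"turn": 0,"fingers": -1},
    {"linear": [0,0,-110],"turn": 0,"fingers": -1},
    {"linear": [0,0,-130],"turn": 0,"fingers": -1},
    {"linear": [0,0,-139],"turn": 0,"fingers": -1},
    {"linear": [0,0,-139],"turn": 0,"fingers": -1},
    {"linear": [0,0,-139],"turn": 0,"fingers": -1},
  ],
)

```text
time: 1.7
tool_pos: [448.3, -257.0, 63.5]
tcp_rot: [-3.141, -0.001, -1.458]
contact_force: [-0.2, 0.1, 0.5]
grip_width: 0.4
```

Emit:
play_rows(
  moves=[
    {"linear": [-0.7,6,0],"turn": 0,"fingers": -1},
    {"linear": [-1.4,12,0],"turn": 0,"fingers": -1},
    {"linear": [-2,18,0],"turn": 0,"fingers": -1},
    {"linear": [-2.7,24,0],"turn": 0,"fingers": -1},
    {"linear": [-3.4,30,0],"turn": 0,"fingers": -1},
    {"linear": [-4,35,0],"turn": 0,"fingers": -1},
    {"linear": [-4.6,40,0],"turn": 0,"fingers": -1},
    {"linear": [-4.6,40,0],"turn": 0,"fingers": -1},
  ],
)

```text
time: 2.5
tool_pos: [443.3, -215.5, 62.6]
tcp_rot: [3.141, 0.0, -1.456]
contact_force: [-0.0, -0.1, 0.2]
grip_width: 0.5
```

Emit:
play_rows(
  moves=[
    {"linear": [-0.2,2,0],"turn": 0,"fingers": -1},
    {"linear": [-0.5,4,0],"turn": 0,"fingers": -1},
    {"linear": [-0.7,6,0],"turn": 0,"fingers": -1},
    {"linear": [-0.8,7,0],"turn": 0,"fingers": -1},
    {"linear": [-0.9,8,0],"turn": 0,"fingers": -1},
    {"linear": [-0.9,8,0],"turn": 0,"fingers": -1},
  ],
)

```text
time: 3.1
tool_pos: [442.5, -208.2, 62.6]
tcp_rot: [3.142, -0.0, -1.457]
contact_force: [-0.7, 0.6, 0.5]
grip_width: 0.8
```

Emit:
play_rows(
  moves=[
    {"linear": [-0.2,1.5,0],"turn": 0,"fingers": -1},
    {"linear": [-0.4,3,0],"turn": 0,"fingers": -1},
    {"linear": [-0.5,4,0],"turn": 0,"fingers": -1},
    {"linear": [-0.5,4,0],"turn": 0,"fingers": -1},
  ],
)

```text
time: 3.5
tool_pos: [442.0, -204.1, 62.6]
tcp_rot: [3.142, -0.0, -1.457]
contact_force: [-0.4, -0.4, -0.2]
grip_width: 0.4
```

```bash
python3 - <<'E'
from h import *
c=cap('side');im=c['pixels'][150:290,320:460,::-1]
cv2.imwrite('pics/sw1.png',cv2.resize(im,None,fx=4,fy=4,interpolation=cv2.INTER_CUBIC))
E
```

```text
(no output)
```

View pics/sw1.png

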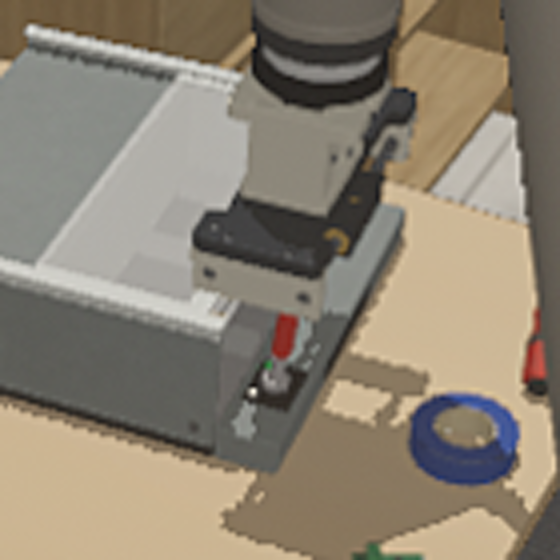

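The close-up shows the red bat at crop (285,340), partly hidden by the gripper, so its lean isn't clear. I'll measure it from depth.

```bash
cat >> h.py <<'E'
O=np.array([542.9,-273.4]);TH=np.radians(6.5)
ex=np.array([np.cos(TH),np.sin(TH)]);ey=np.array([-np.sin(TH),np.cos(TH)])
def w2d(p): p=np.asarray(p)[...,:2]-O; return np.stack([p@ex,p@ey],-1)
def d2w(x,y): return O+x*ex+y*ey
def sw(n):
    c=cap(n);P=cloud(c);px=c['pixels'].astype(int)
    q=w2d(P);m=(abs(q[...,0]+84)<22)&(abs(q[...,1]-85)<45)&(P[...,2]>34)&(P[...,2]<85)&(px[...,0]>100)&(px[...,1]<70)&(px[...,2]<70)
    for z0 in range(34,84,8):
        k=m&(P[...,2]>=z0)&(P[...,2]<z0+8)
        if k.sum(): print(n,z0,k.sum(),q[k].mean(0).round(1))
E
python3 - <<'E'
from h import *
sw('side');sw('top')
print(w2d(bot.get_obs()['tool_pos']))
E
```

```text
side 42 3 [-86.2  75.1]
side 50 15 [-88.3  76.9]
side 58 14 [-87.8  73.4]
side 66 16 [-88.3  73. ]
[-92.33945772  80.12675324]
```

```bash
python3 - <<'E'
from h import *
a=cap('top')['pixels'][190:310,340:500,::-1]
c=cap('side');b=c['pixels'][180:270,350:470,::-1]
a=cv2.resize(a,(640,480),interpolation=cv2.INTER_NEAREST)
cv2.imwrite('pics/a.png',a);cv2.imwrite('pics/b.png',cv2.resize(b,(800,600),interpolation=cv2.INTER_NEAREST))
P=cloud(c);q=w2d(P)
for v in range(222,250,3): print(v,[(int(P[v,u,2]),*q[v,u].astype(int)) for u in range(384,404,2) if np.isfinite(P[v,u,0])])
E
```

```text
222 [(162, np.int64(-96), np.int64(163)), (163, np.int64(-100), np.int64(163)), (166, np.int64(-105), np.int64(166)), (165, np.int64(-109), np.int64(162)), (168, np.int64(-114), np.int64(163)), (169, np.int64(-118), np.int64(163)), (169, np.int64(-122), np.int64(162)), (177, np.int64(-128), np.int64(170)), (174, np.int64(-131), np.int64(165)), (23, np.int64(-87), np.int64(-28))]
225 [(154, np.int64(-96), np.int64(164)), (156, np.int64(-101), np.int64(164)), (157, np.int64(-105), np.int64(164)), (158, np.int64(-110), np.int64(163)), (162, np.int64(-115), np.int64(166)), (161, np.int64(-119), np.int64(164)), (162, np.int64(-123), np.int64(163)), (162, np.int64(-127), np.int64(161)), (162, np.int64(-131), np.int64(160)), (24, np.int64(-91), np.int64(-14))]
228 [(50, np.int64(-62), np.int64(48)), (39, np.int64(-63), np.int64(32)), (27, np.int64(-63), np.int64(15)), (71, np.int64(-83), np.int64(67)), (71, np.int64(-87), np.int64(65)), (153, np.int64(-119), np.int64(164)), (153, np.int64(-123), np.int64(162)), (157, np.int64(-129), np.int64(165)), (26, np.int64(-91), np.int64(2)), (23, np.
[... 1827 characters left out ...]
64(-78), np.int64(88)), (29, np.int64(-83), np.int64(87)), (30, np.int64(-87), np.int64(86)), (32, np.int64(-93), np.int64(86)), (27, np.int64(-95), np.int64(78)), (27, np.int64(-100), np.int64(77)), (24, np.int64(-104), np.int64(71)), (21, np.int64(-107), np.int64(66)), (5, np.int64(-107), np.int64(45)), (2, np.int64(-111), np.int64(40))]
249 [(31, np.int64(-83), np.int64(102)), (29, np.int64(-87), np.int64(98)), (28, np.int64(-90), np.int64(94)), (26, np.int64(-95), np.int64(91)), (28, np.int64(-99), np.int64(90)), (29, np.int64(-104), np.int64(89)), (25, np.int64(-108), np.int64(84)), (9, np.int64(-108), np.int64(64)), (0, np.int64(-109), np.int64(51)), (-2, np.int64(-113), np.int64(46))]
```

View pics/b.png

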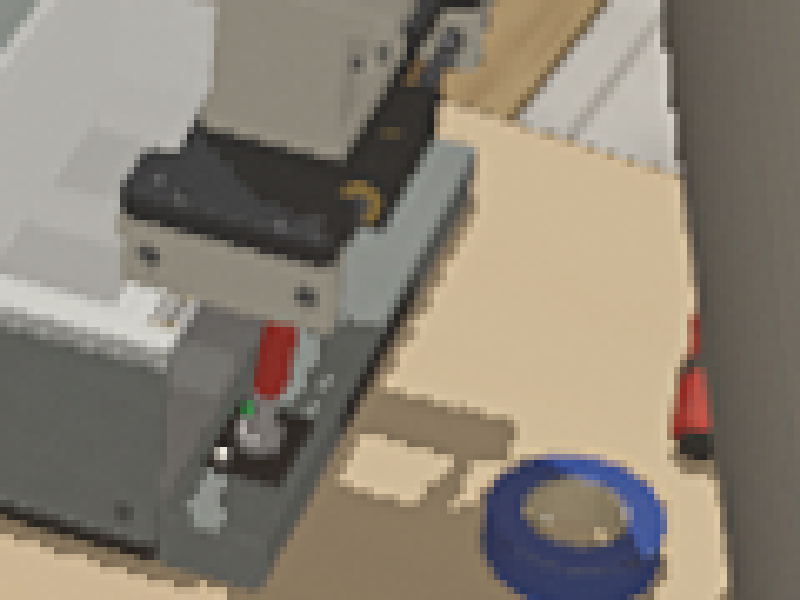

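The toggle still leans right, and no finger is visible beside it: the bat runs from crop (270,400) to (280,320). I need to find where the fingertips actually are.

```bash
cat >> h.py <<'E'
def proj(c,p):
    R=c['R'].T; return cv2.projectPoints(np.array(p,float).reshape(-1,3),R,-R@c['o'],c['K'],c['D'])[0].reshape(-1,2).round(0)
E
python3 - <<'E'
from h import *
c=cap('side');print(c['pixels'].shape, bot.get_obs()['tool_pos'])
t=bot.get_obs()['tool_pos']
print(proj(c,[t,t+[0,0,30],t+[0,0,66],[*d2w(-84,85),30],[*d2w(-84,67),68]]))
P=cloud(c);q=w2d(P)
# lowest gripper pts: 
m=(abs(q[...,0]+92)<45)&(abs(q[...,1]-80)<110)&(P[...,2]>80)
v,u=np.where(m);print(u.min(),u.max(),v.min(),v.max(),np.nanpercentile(P[m][:,2],[0,1,5,20]))
c=cap('top');P=cloud(c);print(proj(c,[t]));q=w2d(P)
m=(abs(q[...,0]+92)<60)&(abs(q[...,1]-80)<120)&(P[...,2]>105)&(P[...,2]<400);comps(m,P)
E
```

```text
(480, 640, 3) [ 442.07711836 -204.2839464    62.62809319]
[[392. 235.]
 [392. 225.]
 [394. 213.]
 [387. 245.]
 [390. 229.]]
367 426 57 238 [ 80.06842965  91.88976827 163.29714422 195.59942609]
[[396. 275.]]
px [447. 244.] n 161 z 131.7 137.3 [ 501.8 -292.1   52.2   12.7] -85.69
px [450. 253.] n 49 z 195.9 201.6 [ 482.2 -286.6   23.5   10.8] 51.19
px [362. 275.] n 654 z 195.7 397.1 [ 432.6 -129.9   73.2   48.8] 1.15
px [391. 291.] n 228 z 254.5 365.5 [ 413.4 -175.6   40.6   24.3] -88.73
```

View pics/a.png

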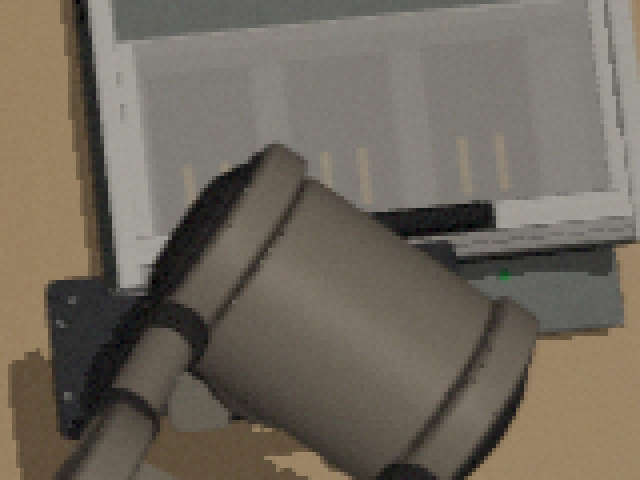

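```bash
python3 - <<'E'
import numpy as np
for n in('side','top'):
    d=np.load(n+'0.npz');P=d['P'];T=np.array([198,-486,201.])
    m=(np.hypot(P[...,0]-T[0],P[...,1]-T[1])<130)&(P[...,2]>120)&(P[...,2]<420)
    jx=np.array([np.cos(-1.184),np.sin(-1.184)]);jy=np.array([-jx[1],jx[0]])
    q=P[m]; r=q[:,:2]-T[:2];a=r@jx;b=r@jy
    print(n,m.sum())
    for z0 in range(180,380,10):
        k=(q[:,2]>=z0)&(q[:,2]<z0+10)
        if k.sum(): print(z0,k.sum(),'jaw',a[k].min().round(),a[k].max().round(),'perp',b[k].min().round(),b[k].max().round())
E
```

```text
side 2336
220 15 jaw -55.0 51.0 perp -12.0 7.0
230 30 jaw -66.0 48.0 perp -14.0 9.0
240 47 jaw -67.0 -50.0 perp -14.0 9.0
250 49 jaw -68.0 -47.0 perp -14.0 9.0
260 47 jaw -68.0 -46.0 perp -15.0 9.0
270 52 jaw -68.0 50.0 perp -15.0 9.0
280 11 jaw -83.0 53.0 perp -14.0 22.0
290 134 jaw -91.0 49.0 perp -40.0 34.0
300 158 jaw -90.0 -25.0 perp -39.0 34.0
310 121 jaw -96.0 -43.0 perp -38.0 35.0
320 159 jaw -99.0 -8.0 perp -39.0 35.0
330 422 jaw -98.0 -11.0 perp -39.0 34.0
340 114 jaw -54.0 -11.0 perp -26.0 22.0
350 129 jaw -55.0 3.0 perp -26.0 24.0
360 111 jaw -54.0 -5.0 perp -25.0 22.0
370 111 jaw -54.0 -3.0 perp -26.0 20.0
top 3451
220 10 jaw 43.0 50.0 perp -7.0 11.0
230 17 jaw 42.0 58.0 perp -3.0 12.0
240 14 jaw 44.0 60.0 perp -1.0 12.0
250 6 jaw 42.0 44.0 perp 2.0 6.0
260 6 jaw 43.0 46.0 perp 4.0 9.0
270 12 jaw 44.0 54.0 perp 8.0 12.0
280 4 jaw -88.0 48.0 perp 11.0 31.0
290 54 jaw -89.0 85.0 perp 2.0 38.0
300 334 jaw -94.0 84.0 perp 2.0 38.0
310 531 jaw -95.0 91.0 perp -11.0 38.0
320 212 jaw -97.0 91.0 perp -5.0 38.0
330 1272 jaw -98.0 90.0 perp -6.0 39.0
340 137 jaw -53.0 14.0 perp -4.0 28.0
350 45 jaw -53.0 12.0 perp 0.0 27.0
360 35 jaw -53.0 -46.0 perp 3.0 23.0
370 34 jaw -53.0 -20.0 perp 2.0 35.0
```

```bash
python3 - <<'E'
import numpy as np,cv2
d=np.load('side0.npz')['px'][60:180,500:620,::-1]
cv2.imwrite('pics/g.png',cv2.resize(d,(600,600),interpolation=cv2.INTER_NEAREST))
E
```

```text
(no output)
```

View pics/g.png

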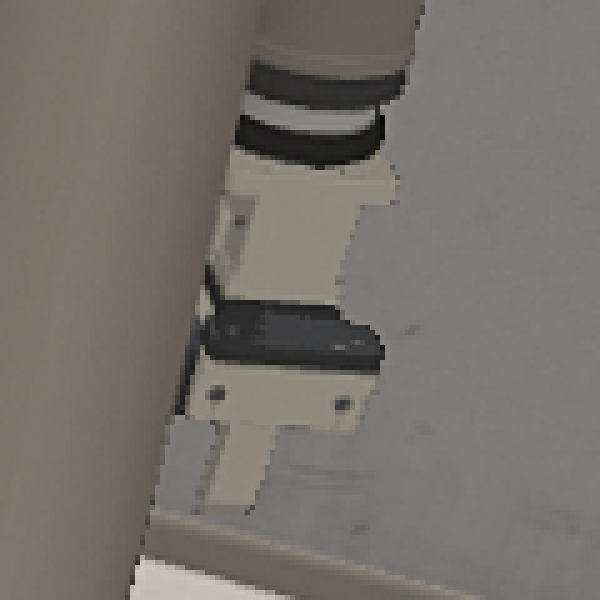

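The picture shows the open finger ending at crop (230,510). Depth puts the tips at about z = 222 while the reported TCP is 201. So the real tips sit about 21 mm above the reported TCP, and I passed over the toggle. I'll correct for that: back off, go lower and push again.

Emit:
play_rows(
  moves=[
    {"linear": [3,-26,0],"turn": 0,"fingers": -1},
    {"linear": [6,-52,0],"turn": 0,"fingers": -1},
    {"linear": [6,-52,0],"turn": 0,"fingers": -1},
    {"linear": [6,-52,-10],"turn": 0,"fingers": -1},
    {"linear": [6,-52,-20],"turn": 0,"fingers": -1},
    {"linear": [6,-52,-22],"turn": 0,"fingers": -1},
    {"linear": [6,-52,-22],"turn": 0,"fingers": -1},
  ],
)

```text
time: 4.55
tool_pos: [447.6, -255.2, 39.8]
tcp_rot: [3.14, 0.001, -1.456]
contact_force: [0.6, -0.1, 0.2]
grip_width: 0.6
```

Emit:
play_rows(
  moves=[
    {"linear": [-0.7,6,0],"turn": 0,"fingers": -1},
    {"linear": [-1.4,12,0],"turn": 0,"fingers": -1},
    {"linear": [-2,18,0],"turn": 0,"fingers": -1},
    {"linear": [-2.7,24,0],"turn": 0,"fingers": -1},
    {"linear": [-3.4,30,0],"turn": 0,"fingers": -1},
    {"linear": [-3.4,30,0],"turn": 0,"fingers": -1},
  ],
)

```text
time: 5.15
tool_pos: [445.3, -227.0, 42.3]
tcp_rot: [-3.14, -0.003, -1.456]
contact_force: [-2.8, -1.7, 9.3]
grip_width: 0.6
```

Emit:
play_rows(
  moves=[
    {"linear": [-0.4,3,0],"turn": 0,"fingers": -1},
    {"linear": [-0.8,6,0],"turn": 0,"fingers": -1},
    {"linear": [-1.2,10,0],"turn": 0,"fingers": -1},
    {"linear": [-1.6,14,0],"turn": 0,"fingers": -1},
    {"linear": [-1.8,16,0],"turn": 0,"fingers": -1},
    {"linear": [-1.8,16,0],"turn": 0,"fingers": -1},
  ],
)

```text
time: 5.75
tool_pos: [443.9, -210.6, 41.8]
tcp_rot: [-3.139, -0.002, -1.457]
contact_force: [0.9, -0.9, 7.9]
grip_width: 0.1
```

```bash
python3 - <<'E'
from h import *
sw('side');print(bot.get_obs()['contact_force'],bot.get_obs()['moment'],w2d(bot.get_obs()['tool_pos']))
a=cap('side')['pixels'][180:270,350:470,::-1];cv2.imwrite('pics/b2.png',cv2.resize(a,(800,600),interpolation=cv2.INTER_NEAREST))
E
```

```text
side 42 5 [-87.7  88.1]
side 50 7 [-90.4  88.8]
side 58 9 [-89.5  93.4]
side 66 10 [-88.6  93.6]
side 74 3 [-90.3  95.2]
[ 0.429388   -1.58299773  7.60233457] [-0.01559236 -0.11836519 -0.01394334] [-91.24517764  73.5792233 ]
```

View pics/b2.png

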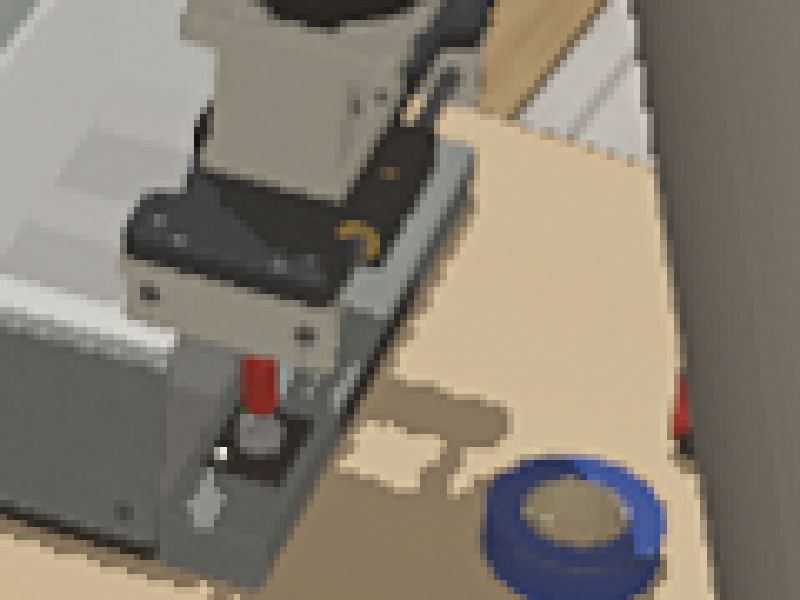

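The bat is now nearly upright, with its tip at y≈88. The 8 N upward force is probably the gripper body grazing the handle, so I'll raise and shift slightly, then continue the push.

Emit:
play_rows(
  moves=[
    {"linear": [-2.5,0,2],"turn": 0,"fingers": -1},
    {"linear": [-2.5,0,5],"turn": 0,"fingers": -1},
    {"linear": [-3,4,5],"turn": 0,"fingers": -1},
    {"linear": [-3.5,8,5],"turn": 0,"fingers": -1},
    {"linear": [-4,12,5],"turn": 0,"fingers": -1},
    {"linear": [-4,12,5],"turn": 0,"fingers": -1},
  ],
)

```text
time: 6.45
tool_pos: [438.7, -197.5, 45.5]
tcp_rot: [3.141, 0.0, -1.456]
contact_force: [0.6, -0.6, 1.3]
grip_width: 0.4
```

Emit:
play_rows(
  moves=[
    {"linear": [-0.2,2,0],"turn": 0,"fingers": -1},
    {"linear": [-0.4,4,0],"turn": 0,"fingers": -1},
    {"linear": [-0.6,6,0],"turn": 0,"fingers": -1},
    {"linear": [-0.6,6,0],"turn": 0,"fingers": -1},
  ],
)

```text
time: 6.85
tool_pos: [438.5, -192.6, 45.9]
tcp_rot: [-3.141, -0.001, -1.457]
contact_force: [-0.6, -3.5, 0.9]
grip_width: 0.4
```

```bash
python3 - <<'E'
from h import *
sw('side');print(bot.get_obs()['contact_force'],w2d(bot.get_obs()['tool_pos']))
E
```

```text
side 42 2 [-90.7  94. ]
side 50 9 [-90.3  98.1]
side 58 8 [-88.7 102.6]
side 66 10 [-88.8 104.1]
[-0.2244123  -4.3088324   0.97022954] [-94.58593961  92.06912616]
```

Emit:
play_rows(
  moves=[
    {"linear": [-0.2,2,0],"turn": 0,"fingers": -1},
    {"linear": [-0.4,4,0],"turn": 0,"fingers": -1},
    {"linear": [-0.5,5,0],"turn": 0,"fingers": -1},
    {"linear": [-0.5,5,0],"turn": 0,"fingers": -1},
  ],
)

```text
time: 7.3
tool_pos: [439.3, -190.0, 46.8]
tcp_rot: [-3.138, -0.005, -1.457]
contact_force: [-0.8, -11.9, 6.4]
grip_width: 0.2
```

Emit:
play_rows(
  moves=[
    {"linear": [-0.2,2,0],"turn": 0,"fingers": -1},
    {"linear": [-0.4,4,0],"turn": 0,"fingers": -1},
    {"linear": [-0.4,4,0],"turn": 0,"fingers": -1},
  ],
)

```text
time: 7.6
tool_pos: [439.3, -185.3, 47.8]
tcp_rot: [-3.137, -0.005, -1.457]
contact_force: [-2.0, -6.0, 16.9]
grip_width: 0.5
```

```bash
python3 - <<'E'
from h import *
sw('side');print(bot.get_obs()['contact_force'],w2d(bot.get_obs()['tool_pos']))
E
```

```text
side 42 4 [-91.1  95.8]
side 50 7 [-90.3  99.2]
side 58 7 [-88.1 102.7]
side 66 3 [-90.1 107.6]
[-2.23781632 -5.81642062 15.92056957] [-92.97444084  99.36852643]
```

Emit:
play_rows(
  moves=[
    {"linear": [1,-8,0],"turn": 0,"fingers": -1},
    {"linear": [1,-14,20],"turn": 0,"fingers": -1},
    {"linear": [1,-14,60],"turn": 0,"fingers": -1},
    {"linear": [1,-14,95],"turn": 0,"fingers": -1},
    {"linear": [10,-50,95],"turn": 0,"fingers": -1},
    {"linear": [29,-90,95],"turn": 0,"fingers": -1},
    {"linear": [29,-99,95],"turn": 0,"fingers": -1},
    {"linear": [29,-99,95],"turn": 0,"fingers": -1},
  ],
)

```text
time: 8.45
tool_pos: [465.8, -282.5, 139.7]
tcp_rot: [3.14, 0.002, -1.459]
contact_force: [0.2, -0.7, -0.0]
grip_width: 0.5
```

```bash
python3 - <<'E'
from h import *
sw('side');o=bot.get_obs();print(o['contact_force'],o['tool_pos'],w2d(o['tool_pos']))
a=cap('side')['pixels'][180:270,350:470,::-1];cv2.imwrite('pics/b3.png',cv2.resize(a,(800,600),interpolation=cv2.INTER_NEAREST))
E
```

```text
side 42 4 [-90.6  94. ]
side 50 9 [-89.7  98. ]
side 58 7 [-88.3 102.7]
side 66 15 [-88.6 102.8]
side 74 1 [-90.9 104.4]
[ 0.03502755  0.55451403 -0.14256915] [ 465.47455126 -281.27721961  139.69162607] [-77.81947336   0.93822592]
```

View pics/b3.png

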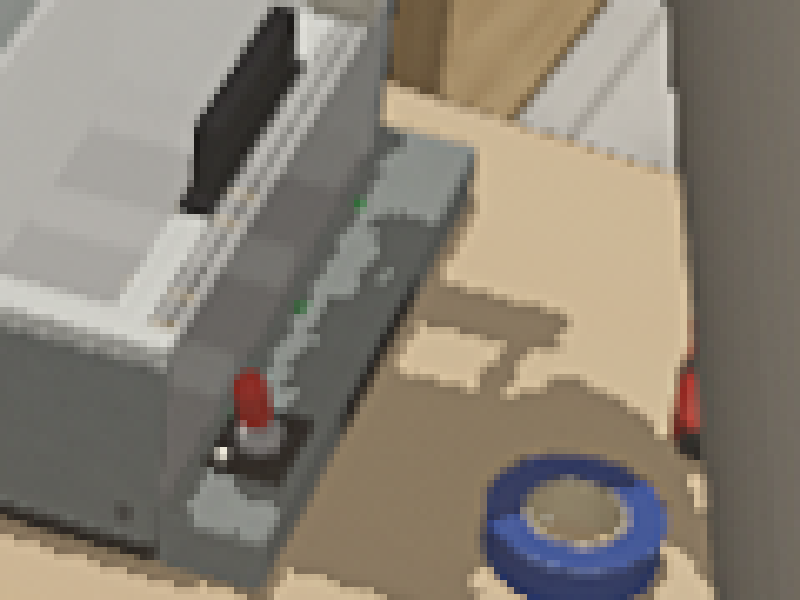

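The bat at crop (250,400) now leans left. I'll fit the lean angle against the initial on picture to confirm it's at the stop.

```bash
cat >> h.py <<'E'
def lean(n,px=None,c=None):
    c=c or cap(n); px=(c['pixels'] if px is None else px).astype(int)
    pr=proj(c,[*d2w(-84,85),55])[0].astype(int)
    m=np.zeros(px.shape[:2],bool);m[pr[1]-25:pr[1]+25,pr[0]-22:pr[0]+22]=1
    m&=(px[...,0]>100)&(px[...,0]>2.2*px[...,1])&(px[...,0]>2.2*px[...,2])
    v,u=np.where(m);cen=np.array([u.mean(),v.mean()])
    best=[]
    for t in np.arange(-.8,.81,.05):  # +t leans right
        pts=[[*d2w(-84,85-r*np.sin(t)),30+r*np.cos(t)] for r in np.linspace(18,46,8)]
        R=c['R'].T;q=cv2.projectPoints(np.array(pts),R,-R@c['o'],c['K'],c['D'])[0].reshape(-1,2)
        best.append((np.linalg.norm(q.mean(0)-cen),round(t,2)))
    print(n,'cen',cen.round(1),len(u),'lean',sorted(best)[:3])
E
python3 - <<'E'
from h import *
for n in('side','top'):
    c=cap(n);d=np.load(n+'0.npz')
    lean(n,d['px'],c);lean(n,None,c)
E
```

```text
side cen [390.6 232.7] 49 lean [(np.float64(0.3220171246564993), np.float64(0.8)), (np.float64(0.3594470507795963), np.float64(0.75)), (np.float64(0.4608855014209754), np.float64(0.7))]
side cen [387.2 239.4] 32 lean [(np.float64(1.5037452601932733), np.float64(-0.4)), (np.float64(1.542697460696923), np.float64(-0.35)), (np.float64(1.6874468993288547), np.float64(-0.45))]
top cen [401.2 271. ] 23 lean [(np.float64(0.3031336245775936), np.float64(0.55)), (np.float64(0.6513005539086996), np.float64(0.6)), (np.float64(0.7081571118393573), np.float64(0.5))]
top cen [nan nan] 0 lean [(np.float64(nan), np.float64(-0.8)), (np.float64(nan), np.float64(-0.75)), (np.float64(nan), np.float64(-0.7))]h.py:45: RuntimeWarning: Mean of empty slice.
  v,u=np.where(m);cen=np.array([u.mean(),v.mean()])
  ret = ret.dtype.type(ret / rcount)
```

Emit:
play_rows(
  moves=[
    {"linear": [0,50,30],"turn": 0,"fingers": -1},
    {"linear": [0,100,60],"turn": 0,"fingers": -1},
    {"linear": [0,150,60],"turn": 0,"fingers": -1},
    {"linear": [0,200,60],"turn": 0,"fingers": -1},
    {"linear": [0,250,60],"turn": 0,"fingers": -1},
    {"linear": [0,300,60],"turn": 0,"fingers": -1},
    {"linear": [0,300,60],"turn": 0,"fingers": -1},
  ],
)

```text
time: 9.35
tool_pos: [464.8, 22.7, 201.0]
tcp_rot: [-3.142, 0.001, -1.452]
contact_force: [-0.3, -0.7, -0.3]
grip_width: 0.2
```

```bash
python3 - <<'E'
from h import *
c=cap('top');d=np.load('top0.npz');lean('top',d['px'],c);lean('top',None,c)
P0=d['P'];P=cloud(c)
for Q in(P0,P):
    q=w2d(Q);m=(abs(q[...,0]+84)<20)&(abs(q[...,1]-85)<45)&(Q[...,2]>60)&(Q[...,2]<85);print(q[m].mean(0).round(1),q[m].min(0).round(1),q[m].max(0).round(1),Q[m][:,2].max().round(1))
    q=w2d(Q);m=(abs(q[...,0]+84)<20)&(abs(q[...,1]-85)<45)&(Q[...,2]>70)&(Q[...,2]<85);print(q[m].mean(0).round(1))
a=[x[245:295,360:450,::-1] for x in(d['px'],c['pixels'])]
cv2.imwrite('pics/sw4.png',cv2.resize(np.hstack(a),None,fx=4,fy=4,interpolation=cv2.INTER_NEAREST))
E
```

```text
top cen [401.2 271. ] 23 lean [(np.float64(0.3031336245775936), np.float64(0.55)), (np.float64(0.6513005539086996), np.float64(0.6)), (np.float64(0.7081571118393573), np.float64(0.5))]
top cen [386.1 272.3] 32 lean [(np.float64(0.3364621795982104), np.float64(-0.45)), (np.float64(0.4179963717366328), np.float64(-0.5)), (np.float64(1.0729679697833514), np.float64(-0.4))]
[-85.  73.] [-91.   65.8] [-78.4  79.9] 80.4
[-84.9  71.4]
[-84.3 101.7] [-89.8  93.3] [-79.2 109.5] 79.6
[-84.3 104.2]
```

Top-view fit: the lean was +0.55 and is now -0.45, about a 0.9–1.0 rad swing, so the dock is off. Next is the cover.

Emit:
play_rows(
  moves=[
    {"linear": [0,-50,0],"turn": 0,"fingers": -1},
    {"linear": [0,-100,0],"turn": 0,"fingers": -1},
    {"linear": [0,-150,0],"turn": 0,"fingers": -1},
    {"linear": [0,-200,0],"turn": 0,"fingers": -1},
    {"linear": [0,-250,-40],"turn": 0,"fingers": -1},
    {"linear": [0,-300,-80],"turn": 0,"fingers": -1},
    {"linear": [0,-300,-110],"turn": 0,"fingers": -1},
    {"linear": [0,-300,-110],"turn": 0,"fingers": -1},
  ],
)

```text
time: 10.2
tool_pos: [462.5, -282.3, 85.2]
tcp_rot: [3.134, 0.007, -1.46]
contact_force: [-0.7, 1.2, -0.0]
grip_width: 0.7
```

Emit:
play_rows(
  moves=[
    {"linear": [14,1.6,0],"turn": 0,"fingers": -1},
    {"linear": [28,3.2,0],"turn": 0,"fingers": -1},
    {"linear": [42,4.8,0],"turn": 0,"fingers": -1},
    {"linear": [56,6.4,0],"turn": 0,"fingers": -1},
    {"linear": [70,8,0],"turn": 0,"fingers": -1},
    {"linear": [84,9.6,0],"turn": 0,"fingers": -1},
    {"linear": [98,11.2,0],"turn": 0,"fingers": -1},
    {"linear": [98,11.2,0],"turn": 0,"fingers": -1},
  ],
)

```text
time: 11.0
tool_pos: [565.4, -269.8, 91.9]
tcp_rot: [-3.141, -0.0, -1.455]
contact_force: [0.5, -0.8, -0.1]
grip_width: 0.5
```

Emit:
play_rows(
  moves=[
    {"linear": [8,0.9,0],"turn": 0,"fingers": -1},
    {"linear": [16,1.8,0],"turn": 0,"fingers": -1},
    {"linear": [24,2.7,0],"turn": 0,"fingers": -1},
    {"linear": [30,3.4,0],"turn": 0,"fingers": -1},
    {"linear": [33,3.8,0],"turn": 0,"fingers": -1},
    {"linear": [36,4.1,0],"turn": 0,"fingers": -1},
    {"linear": [38,4.3,0],"turn": 0,"fingers": -1},
    {"linear": [38,4.3,0],"turn": 0,"fingers": -1},
  ],
)

```text
time: 11.8
tool_pos: [598.3, -267.1, 90.8]
tcp_rot: [3.133, 0.002, -1.457]
contact_force: [-18.9, 0.2, 9.9]
grip_width: 0.2
```

Emit:
play_rows(
  moves=[
    {"linear": [-12,-1,0],"turn": 0,"fingers": -1},
    {"linear": [-15,-1,40],"turn": 0,"fingers": -1},
    {"linear": [-30,30,85],"turn": 0,"fingers": -1},
    {"linear": [-50,75,110],"turn": 0,"fingers": -1},
    {"linear": [-70,120,110],"turn": 0,"fingers": -1},
    {"linear": [-90,165,110],"turn": 0,"fingers": -1},
    {"linear": [-105,210,110],"turn": 0,"fingers": -1},
    {"linear": [-115,245,110],"turn": 0,"fingers": -1},
  ],
)

```text
time: 12.6
tool_pos: [486.9, -19.8, 201.1]
tcp_rot: [-3.139, -0.0, -1.457]
contact_force: [1.7, -0.8, -0.2]
grip_width: 0.1
```

```bash
cat >> h.py <<'E'
def radios():
  for n in('top','side'):
    c=cap(n);P=cloud(c);x,y,z=P[...,0],P[...,1],P[...,2]
    ok=(x>300)&(x<520)&(y>20)&(y<330); print(n);comps(ok&(z>52)&(z<72),P,400);comps(ok&(z>74)&(z<175),P,20)
  return
E
python3 - <<'E'
from h import *
radios()
c=cap('top');save(c,'t5.png');P=cloud(c);q=w2d(P);z=P[...,2]
m=(z>115)&(z<145)&(abs(q[...,1])<60)&(q[...,0]>20)&(q[...,0]<130);print('handle',q[m].mean(0))
# pocket floor vs rib profile along y at mid x and along x
for y0 in(74,0,-74):
    k=(abs(q[...,1]-y0)<15);pr=[(xx,np.nanmedian(z[k&(abs(q[...,0]-xx)<2.5)]).round(0)) for xx in range(-70,75,5)];print(y0,pr)
k=abs(q[...,0])<20;print([(yy,np.nanmedian(z[k&(abs(q[...,1]-yy)<2)]).round(0)) for yy in range(-140,141,4)])
E
```

```text
top
px [189. 277.] n 985 z 61.7 71.6 [436.5 221.9  96.4  47.4] -13.24
px [225. 276.] n 837 z 62.0 70.8 [434.9 146.6  95.   46.1] 0.04
px [186. 259.] n 82 z 143.9 150.2 [468.4 214.2  13.7  12.5] -0.56
px [220. 259.] n 82 z 158.0 166.2 [468.4 146.3  14.1  13.4] 49.22
side
px [320. 336.] n 949 z 60.7 71.9 [433.3 143.9  96.4  47.2] 0.73
px [298. 363.] n 1068 z 60.4 71.8 [434.  219.9  96.8  47.1] -11.74
px [304. 306.] n 178 z 118.1 162.9 [465.3 143.4  13.9  12.5] -14.69
px [283. 333.] n 172 z 112.6 149.4 [465.3 212.3  14.2  13.4] -49.39
handle [71.21696988  1.14849773]
74 [(-70, np.float64(28.0)), (-65, np.float64(24.0)), (-60, np.float64(83.0)), (-55, np.float64(91.0)), (-50, np.float64(8.0)), (-45, np.float64(8.0)), (-40, np.float64(7.0)), (-35, np.float64(7.0)), (-30, np.float64(8.0)), (-25, np.float64(7.0)), (-20, np.float64(8.0)), (-15, np.float64(8.0)), (-10, np.float64(7.0)), (-5, np.float64(8.0)), (0, np.float64(7.0)), (5, np.float64(6.0)), (10, np.float64(8.0)), (15, np.float64(8.0)), (20, np.float64(7.0)), (25, np.float64(7.0)), (30, np.float64(7.0)), (35, np.float64(8.0)), (40,
[... 899 characters left out ...]
26.0)), (-60, np.float64(86.0)), (-55, np.float64(91.0)), (-50, np.float64(8.0)), (-45, np.float64(7.0)), (-40, np.float64(8.0)), (-35, np.float64(8.0)), (-30, np.float64(8.0)), (-25, np.float64(8.0)), (-20, np.float64(8.0)), (-15, np.float64(8.0)), (-10, np.float64(8.0)), (-5, np.float64(8.0)), (0, np.float64(7.0)), (5, np.float64(8.0)), (10, np.float64(6.0)), (15, np.float64(7.0)), (20, np.float64(9.0)), (25, np.float64(7.0)), (30, np.float64(8.0)), (35, np.float64(8.0)), (40, np.float64(6.0)), (45, np.float64(9.0)), (50, np.float64(7.0)), (55, np.float64(51.0)), (60, np.float64(94.0)), (65, np.float64(97.0)), (70, np.float64(99.0))]
  return np.nanmean(a, axis, out=out, keepdims=keepdims)
```

View pics/t5.png

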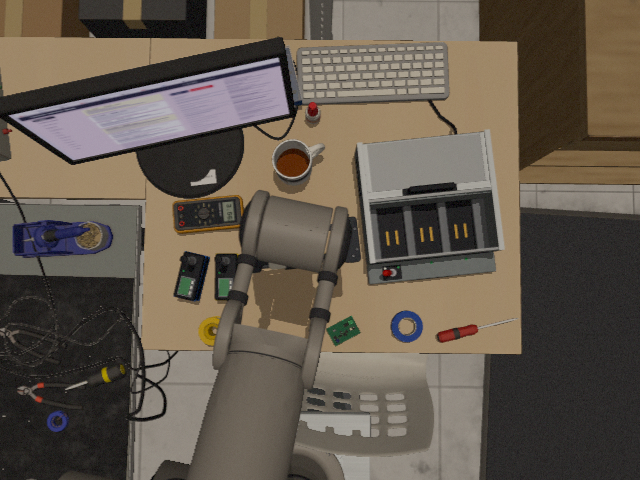

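The top view shows the cover slid back with its handle at (430,189), the pockets visible and the switch off. Yellow was knocked to (225,276). I'll press yellow's aerial partway first, then blue fully, then yellow fully, so the gripper body clears the neighbouring aerial.

Emit:
play_rows(
  moves=[
    {"linear": [-5,45,0],"turn": 0,"fingers": -1},
    {"linear": [-10,90,0],"turn": 0,"fingers": -1},
    {"linear": [-16,130,0],"turn": 0,"fingers": -1},
    {"linear": [-21,160,0],"turn": 0,"fingers": -1},
    {"linear": [-21,167,0],"turn": 0,"fingers": -1},
    {"linear": [-21,167,0],"turn": 0,"fingers": -1},
    {"linear": [-21,167,-30],"turn": 0,"fingers": -1},
    {"linear": [-21,167,-45],"turn": 0,"fingers": -1},
  ],
)

```text
time: 13.55
tool_pos: [466.8, 143.4, 154.1]
tcp_rot: [3.141, -0.001, -1.459]
contact_force: [-0.8, 0.2, -0.5]
grip_width: 0.3
```

Emit:
play_rows(
  moves=[
    {"linear": [0,0,0],"turn": 0,"fingers": -1},
    {"linear": [0,0,-8],"turn": 0,"fingers": -1},
    {"linear": [0,0,-16],"turn": 0,"fingers": -1},
    {"linear": [0,0,-24],"turn": 0,"fingers": -1},
    {"linear": [0,0,-32],"turn": 0,"fingers": -1},
    {"linear": [0,0,-40],"turn": 0,"fingers": -1},
    {"linear": [0,0,-48],"turn": 0,"fingers": -1},
    {"linear": [0,0,-48],"turn": 0,"fingers": -1},
  ],
)

```text
time: 14.35
tool_pos: [465.6, 145.2, 106.4]
tcp_rot: [3.139, -0.0, -1.457]
contact_force: [-0.5, -0.3, -0.1]
grip_width: 0.4
```

```bash
python3 - <<'E'
from h import *
print(bot.get_obs()['tool_pos'],bot.get_obs()['contact_force']);radios()
c=cap('top');P=cloud(c);z=P[...,2];m=(z>120)&(z<145)&(P[...,1]<-180);comps(m,P,50)
E
```

```text
[465.55893538 145.24861375 106.44859022] [-0.52069474 -0.3473478  -0.0582185 ]
top
px [186. 290.] n 403 z 62.0 68.9 [410.3 227.6  46.2  42.5] 77.51
side
px [320. 336.] n 939 z 60.8 71.3 [433.1 143.4  97.4  48.6] -0.59
px [298. 363.] n 1065 z 60.5 71.8 [433.9 220.2  97.6  47.4] -12.06
px [306. 307.] n 200 z 133.7 166.7 [460.5 145.7  35.1  19.1] -83.44
px [283. 333.] n 171 z 111.5 147.8 [465.2 212.1  14.2  13.7] -34.1
px [431. 187.] n 308 z 131.5 138.0 [ 614.3 -265.    89.5   12.6] -82.99
```

Emit:
play_rows(
  moves=[
    {"linear": [0,0,-6],"turn": 0,"fingers": -1},
    {"linear": [0,0,-12],"turn": 0,"fingers": -1},
    {"linear": [0,0,-18],"turn": 0,"fingers": -1},
    {"linear": [0,0,-24],"turn": 0,"fingers": -1},
    {"linear": [0,0,-28],"turn": 0,"fingers": -1},
  ],
)

```text
time: 15.0
tool_pos: [466.5, 145.5, 79.5]
tcp_rot: [-3.141, 0.0, -1.457]
contact_force: [-1.5, 0.3, 7.0]
grip_width: 0.6
```

Emit:
play_rows(
  moves=[
    {"linear": [0,0,40],"turn": 0,"fingers": -1},
    {"linear": [0,0,80],"turn": 0,"fingers": -1},
    {"linear": [0,34,90],"turn": 0,"fingers": -1},
    {"linear": [1,68,80],"turn": 0,"fingers": -1},
    {"linear": [1,68,65],"turn": 0,"fingers": -1},
    {"linear": [1,68,55],"turn": 0,"fingers": -1},
    {"linear": [1,68,55],"turn": 0,"fingers": -1},
  ],
)

```text
time: 15.7
tool_pos: [466.1, 212.7, 132.7]
tcp_rot: [3.138, -0.001, -1.457]
contact_force: [0.3, -0.3, 0.1]
grip_width: 0.2
```

```bash
python3 - <<'E'
from h import *
print(bot.get_obs()['tool_pos'],bot.get_obs()['contact_force']);radios()
E
```

```text
[466.07990763 212.68472784 132.71400026] [ 0.33834657 -0.33937293  0.1352729 ]
top
px [227. 280.] n 834 z 61.7 71.7 [435.  146.5  94.8  47.5] 0.57
px [190. 286.] n 430 z 62.1 70.8 [417.8 222.9  58.6  41.1] -12.38
px [212. 330.] n 412 z 55.7 70.1 [326.4 172.7  56.9  52.6] -89.61
side
px [320. 336.] n 939 z 60.7 71.7 [432.9 143.8  95.1  47.9] -0.6
px [298. 363.] n 1070 z 60.5 71.6 [433.7 219.9  96.5  48. ] -12.58
px [361. 369.] n 400 z 54.4 58.5 [325.2 169.2  58.1  50.3] 89.94
px [284. 329.] n 224 z 127.9 175.0 [463.1 209.6  36.   20.3] -83.95
px [304. 317.] n 88 z 98.5 105.6 [466.2 142.8  15.3  11.7] -57.52
```

Emit:
play_rows(
  moves=[
    {"linear": [0,0,-8],"turn": 0,"fingers": -1},
    {"linear": [0,0,-16],"turn": 0,"fingers": -1},
    {"linear": [0,0,-24],"turn": 0,"fingers": -1},
    {"linear": [0,0,-32],"turn": 0,"fingers": -1},
    {"linear": [0,0,-40],"turn": 0,"fingers": -1},
    {"linear": [0,0,-47],"turn": 0,"fingers": -1},
    {"linear": [0,0,-53],"turn": 0,"fingers": -1},
    {"linear": [0,0,-58],"turn": 0,"fingers": -1},
  ],
)

```text
time: 16.6
tool_pos: [468.0, 213.2, 76.6]
tcp_rot: [-3.14, -0.0, -1.457]
contact_force: [0.7, -2.3, 8.1]
grip_width: 0.5
```

Emit:
play_rows(
  moves=[
    {"linear": [0,0,-4],"turn": 0,"fingers": -1},
    {"linear": [0,0,-8],"turn": 0,"fingers": -1},
    {"linear": [0,0,-11],"turn": 0,"fingers": -1},
    {"linear": [0,0,-14],"turn": 0,"fingers": -1},
    {"linear": [0,0,-17],"turn": 0,"fingers": -1},
    {"linear": [0,0,-19],"turn": 0,"fingers": -1},
    {"linear": [0,0,-19],"turn": 0,"fingers": -1},
  ],
)

```text
time: 17.3
tool_pos: [467.9, 213.1, 57.6]
tcp_rot: [-3.14, -0.0, -1.457]
contact_force: [2.4, -1.5, 3.1]
grip_width: 0.4
```

Emit:
play_rows(
  moves=[
    {"linear": [0,0,-1],"turn": 0,"fingers": -1},
    {"linear": [0,0,-2],"turn": 0,"fingers": -1},
    {"linear": [0,0,-3],"turn": 0,"fingers": -1},
    {"linear": [0,0,-3],"turn": 0,"fingers": -1},
  ],
)

```text
time: 17.7
tool_pos: [467.9, 213.2, 54.8]
tcp_rot: [-3.14, -0.0, -1.457]
contact_force: [1.3, -2.4, 6.5]
grip_width: 0.7
```

Emit:
play_rows(
  moves=[
    {"linear": [0,0,-1],"turn": 0,"fingers": -1},
    {"linear": [0,0,-2],"turn": 0,"fingers": -1},
    {"linear": [0,0,-3],"turn": 0,"fingers": -1},
    {"linear": [0,0,-3],"turn": 0,"fingers": -1},
  ],
)

```text
time: 18.1
tool_pos: [468.1, 213.2, 52.9]
tcp_rot: [-3.14, -0.0, -1.457]
contact_force: [-1.3, -3.9, 15.6]
grip_width: 0.3
```

Emit:
play_rows(
  moves=[
    {"linear": [0,0,-1],"turn": 0,"fingers": -1},
    {"linear": [0,0,-1],"turn": 0,"fingers": -1},
    {"linear": [0,0,25],"turn": 0,"fingers": -1},
    {"linear": [0,0,50],"turn": 0,"fingers": -1},
    {"linear": [0,-34,50],"turn": 0,"fingers": -1},
    {"linear": [-1,-68,45],"turn": 0,"fingers": -1},
    {"linear": [-1,-68,32],"turn": 0,"fingers": -1},
    {"linear": [-1,-68,28],"turn": 0,"fingers": -1},
  ],
)

```text
time: 18.9
tool_pos: [465.2, 144.4, 78.4]
tcp_rot: [3.139, -0.0, -1.459]
contact_force: [-2.2, -2.1, 7.1]
grip_width: 0.1
```

Emit:
play_rows(
  moves=[
    {"linear": [0,0,-4],"turn": 0,"fingers": -1},
    {"linear": [0,0,-8],"turn": 0,"fingers": -1},
    {"linear": [0,0,-12],"turn": 0,"fingers": -1},
    {"linear": [0,0,-16],"turn": 0,"fingers": -1},
    {"linear": [0,0,-20],"turn": 0,"fingers": -1},
    {"linear": [0,0,-24],"turn": 0,"fingers": -1},
    {"linear": [0,0,-28],"turn": 0,"fingers": -1},
    {"linear": [0,0,-29],"turn": 0,"fingers": -1},
  ],
)

```text
time: 19.7
tool_pos: [467.2, 145.2, 52.8]
tcp_rot: [-3.14, -0.002, -1.455]
contact_force: [-7.6, -7.5, 33.2]
grip_width: 0.3
```

```bash
python3 - <<'E'
from h import *
print(bot.get_obs()['tool_pos'],bot.get_obs()['contact_force'])
radios()
E
```

```text
[467.18291558 145.17238134  52.84997372] [-7.55187162 -7.45986924 33.22210328]
top
px [242. 272.] n 61 z 160.5 174.6 [443.6  98.5  34.5  10.1] -73.19
side
px [322. 337.] n 830 z 62.0 71.4 [427.  144.5  82.6  47. ] 1.19
px [298. 363.] n 1059 z 60.4 71.9 [434.  219.9  96.7  47.1] -12.06
px [307. 307.] n 956 z 159.3 174.9 [463.8 144.6 186.1  74.1] -83.83
px [285. 346.] n 42 z 76.3 79.1 [465.9 211.2  14.   13.9] -84.66
```

Both aerials are home: blue's knob top reads 76–79, and yellow took 33 N at the stop. Press heights also show the tips 25 mm above the reported TCP. Now I'll grasp yellow.

Emit:
play_rows(
  moves=[
    {"linear": [0,0,25],"turn": 0,"fingers": -1},
    {"linear": [0,0,50],"turn": 0,"fingers": 0.26},
    {"linear": [-25,0,50],"turn": -0.06,"fingers": 0.26},
    {"linear": [-50,0.5,50],"turn": -0.114,"fingers": 0.26},
    {"linear": [-50,0.5,50],"turn": -0.114,"fingers": 0.26},
    {"linear": [-50,0.5,50],"turn": -0.114,"fingers": 0.26},
    {"linear": [-50,0.5,30],"turn": -0.114,"fingers": 0.26},
    {"linear": [-50,0.5,25],"turn": -0.114,"fingers": 0.26},
  ],
)

```text
time: 20.6
tool_pos: [416.3, 145.9, 74.3]
tcp_rot: [3.14, -0.0, -1.57]
contact_force: [0.0, -0.2, -0.5]
grip_width: 51.6
```

```bash
python3 - <<'E'
from h import *
o=bot.get_obs();print(o['tool_pos'],o['grip_width'],o['tcp_rot'])
c=cap('side');im=c['pixels'][260:400,240:400,::-1];cv2.imwrite('pics/gr.png',cv2.resize(im,(640,560)))
E
```

```text
[416.27764094 145.92315994  74.34504096] 51.63587173943339 [ 3.13968596e+00 -3.31359020e-04 -1.57014896e+00]
```

View pics/gr.png

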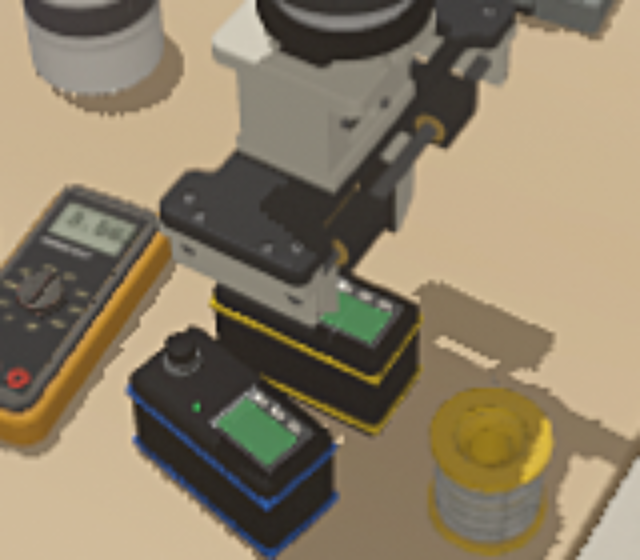

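The crop shows blue with its knob home at (182,350) and the gripper straddling yellow with clearance. I'll descend and grip.

Emit:
play_rows(
  moves=[
    {"linear": [0,0,0],"turn": 0,"fingers": 0.26},
    {"linear": [0,0,-15],"turn": 0,"fingers": 0.26},
    {"linear": [0,0,-30],"turn": 0,"fingers": 0.26},
    {"linear": [0,0,-45],"turn": 0,"fingers": 0.26},
    {"linear": [0,0,-58],"turn": 0,"fingers": 0.26},
    {"linear": [0,0,-66],"turn": 0,"fingers": 0.26},
    {"linear": [0,0,-66],"turn": 0,"fingers": 0.26},
    {"linear": [0,0,-66],"turn": 0,"fingers": 0.26},
  ],
)

```text
time: 21.45
tool_pos: [416.9, 145.8, 10.1]
tcp_rot: [-3.141, 0.0, -1.571]
contact_force: [-0.1, -0.6, 0.1]
grip_width: 58.0
```

Emit:
play_rows(
  moves=[
    {"linear": [0,0,0],"turn": 0,"fingers": -1},
    {"linear": [0,0,0],"turn": 0,"fingers": -1},
    {"linear": [0,0,0],"turn": 0,"fingers": -1},
    {"linear": [0,0,0],"turn": 0,"fingers": -1},
    {"linear": [0,0,0],"turn": 0,"fingers": -1},
    {"linear": [0,0,0],"turn": 0,"fingers": -1},
  ],
)

```text
time: 22.05
tool_pos: [416.7, 145.7, 10.2]
tcp_rot: [-3.141, -0.0, -1.571]
contact_force: [-1.4, -1.0, 5.6]
grip_width: 46.0
```

Emit:
play_rows(
  moves=[
    {"linear": [0,0,10],"turn": 0,"fingers": -1},
    {"linear": [0,0,30],"turn": 0,"fingers": -1},
    {"linear": [0,0,60],"turn": 0,"fingers": -1},
    {"linear": [0,0,90],"turn": 0,"fingers": -1},
    {"linear": [0,0,125],"turn": 0,"fingers": -1},
    {"linear": [0,0,125],"turn": 0,"fingers": -1},
  ],
)

```text
time: 22.65
tool_pos: [418.8, 146.4, 138.8]
tcp_rot: [-3.133, 0.001, -1.571]
contact_force: [0.7, 0.8, -3.4]
grip_width: 46.0
```

Emit:
play_rows(
  moves=[
    {"linear": [6,-25,5],"turn": 0.01,"fingers": -1},
    {"linear": [14,-60,5],"turn": 0.03,"fingers": -1},
    {"linear": [24,-100,5],"turn": 0.05,"fingers": -1},
    {"linear": [33,-140,5],"turn": 0.07,"fingers": -1},
    {"linear": [43,-180,5],"turn": 0.09,"fingers": -1},
    {"linear": [52,-220,5],"turn": 0.1134,"fingers": -1},
    {"linear": [62,-260,5],"turn": 0.1134,"fingers": -1},
    {"linear": [71,-300,5],"turn": 0.1134,"fingers": -1},
  ],
)

```text
time: 23.45
tool_pos: [486.6, -155.5, 138.3]
tcp_rot: [3.14, 0.001, -1.458]
contact_force: [1.2, 0.4, -3.7]
grip_width: 45.7
```

Emit:
play_rows(
  moves=[
    {"linear": [10,-40,0],"turn": 0,"fingers": -1},
    {"linear": [20,-80,0],"turn": 0,"fingers": -1},
    {"linear": [30,-120,0],"turn": 0,"fingers": -1},
    {"linear": [39,-155,0],"turn": 0,"fingers": -1},
    {"linear": [44,-180,0],"turn": 0,"fingers": -1},
    {"linear": [45.3,-194.7,0],"turn": 0,"fingers": -1},
    {"linear": [45.3,-194.7,0],"turn": 0,"fingers": -1},
    {"linear": [45.3,-194.7,0],"turn": 0,"fingers": -1},
  ],
)

```text
time: 24.25
tool_pos: [532.1, -347.7, 138.6]
tcp_rot: [3.14, 0.002, -1.458]
contact_force: [0.4, 0.8, -2.9]
grip_width: 45.8
```

```bash
cat >> h.py <<'E'
def rd(n,zlo,zhi,col):
    c=cap(n);P=cloud(c);q=w2d(P);z=P[...,2]
    Q=P.copy();Q[...,:2]=q
    m=(abs(q[...,0])<110)&(abs(q[...,1])<140)&(z>zlo)&(z<zhi);print(n);comps(m,Q,100)
    return c
E
python3 - <<'E'
from h import *
o=bot.get_obs();print(o['tool_pos'],w2d(o['tool_pos']),o['tcp_rot'],o['contact_force'])
c=cap('side');P=cloud(c);q=w2d(P);px=c['pixels'].astype(int)
yel=(px[...,0]>120)&(px[...,1]>100)&(px[...,2]<60)&(P[...,2]>100)&(abs(q[...,1]+74)<60)&(abs(q[...,0])<90)
Q=P.copy();Q[...,:2]=q;comps(yel,Q,5)
im=c['pixels'][120:270,260:440,::-1];cv2.imwrite('pics/pl.png',cv2.resize(im,(720,600)))
E
```

```text
[ 532.06156369 -347.70899056  138.63667937] [-19.18078182 -72.60437582] [ 3.14010697e+00  2.18139783e-03 -1.45753650e+00] [ 0.44636251  0.84832861 -2.89912293]
px [404. 131.] n 7 z 246.8 248.8 [-49.5 -98.5  10.5   3.3] 12.16
px [369. 158.] n 34 z 176.4 180.7 [ 20.7 -51.6  47.4   8.7] -0.68
px [393. 164.] n 12 z 176.6 178.8 [-42.7 -49.9  15.2   7.5] 16.15
px [379. 174.] n 67 z 136.2 140.4 [ -4.5 -51.7  92.7  13.8] 2.07
```

View pics/pl.png

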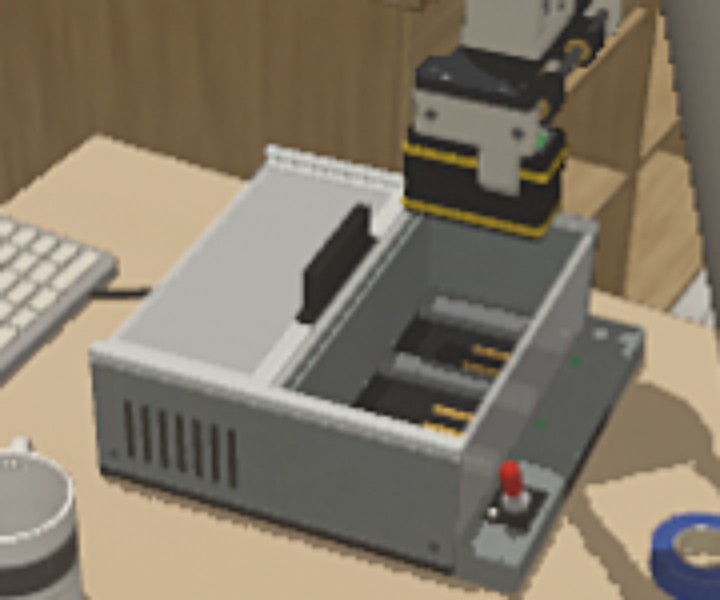

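The picture shows yellow held above the right pocket, aligned; the switch is still off at (512,480). Lowering it now.

Emit:
play_rows(
  moves=[
    {"linear": [1.5,0,-20],"turn": 0,"fingers": -1},
    {"linear": [1.5,0,-40],"turn": 0,"fingers": -1},
    {"linear": [1.5,0,-60],"turn": 0,"fingers": -1},
    {"linear": [1.5,0,-80],"turn": 0,"fingers": -1},
    {"linear": [1.5,0,-95],"turn": 0,"fingers": -1},
    {"linear": [1.5,0,-105],"turn": 0,"fingers": -1},
    {"linear": [1.5,0,-110],"turn": 0,"fingers": -1},
    {"linear": [1.5,0,-110],"turn": 0,"fingers": -1},
  ],
)

```text
time: 25.1
tool_pos: [534.1, -348.2, 29.5]
tcp_rot: [3.141, 0.001, -1.457]
contact_force: [-0.3, -0.5, -4.6]
grip_width: 45.7
```

Emit:
play_rows(
  moves=[
    {"linear": [0,0,-3],"turn": 0,"fingers": -1},
    {"linear": [0,0,-6],"turn": 0,"fingers": -1},
    {"linear": [0,0,-9],"turn": 0,"fingers": -1},
    {"linear": [0,0,-11],"turn": 0,"fingers": -1},
    {"linear": [0,0,-11],"turn": 0,"fingers": -1},
  ],
)

```text
time: 25.6
tool_pos: [534.2, -349.0, 18.6]
tcp_rot: [-3.142, -0.0, -1.458]
contact_force: [0.8, 0.6, -3.7]
grip_width: 46.2
```

Emit:
play_rows(
  moves=[
    {"linear": [0,0,-1],"turn": 0,"fingers": -1},
    {"linear": [0,0,-1],"turn": 0,"fingers": -1},
    {"linear": [0,0,-1],"turn": 0,"fingers": 0.2},
    {"linear": [0,0,-1],"turn": 0,"fingers": 0.2},
    {"linear": [0,0,-1],"turn": 0,"fingers": 0.2},
    {"linear": [0,0,-1],"turn": 0,"fingers": 0.2},
    {"linear": [0,0,-1],"turn": 0,"fingers": 0.2},
  ],
)

```text
time: 26.3
tool_pos: [534.2, -349.0, 17.6]
tcp_rot: [-3.142, -0.0, -1.458]
contact_force: [0.2, 0.3, -0.4]
grip_width: 54.9
```

Emit:
play_rows(
  moves=[
    {"linear": [0,0,10],"turn": 0,"fingers": 0.2},
    {"linear": [0,0,30],"turn": 0,"fingers": 0.2},
    {"linear": [0,0,60],"turn": 0,"fingers": 0.2},
    {"linear": [0,0,90],"turn": 0,"fingers": 0.2},
    {"linear": [0,0,110],"turn": 0,"fingers": 0.2},
    {"linear": [-10,50,110],"turn": 0,"fingers": 0.2},
    {"linear": [-20,100,110],"turn": 0,"fingers": 0.2},
    {"linear": [-30,150,110],"turn": 0,"fingers": 0.2},
  ],
)

```text
time: 27.1
tool_pos: [504.3, -200.6, 128.5]
tcp_rot: [-3.14, -0.001, -1.459]
contact_force: [0.7, 0.4, 0.7]
grip_width: 55.0
```

Emit:
play_rows(
  moves=[
    {"linear": [-10,45,0],"turn": -0.05,"fingers": 0.26},
    {"linear": [-20,90,0],"turn": -0.1,"fingers": 0.26},
    {"linear": [-30,135,0],"turn": -0.15,"fingers": 0.26},
    {"linear": [-40,180,0],"turn": -0.2,"fingers": 0.26},
    {"linear": [-50,225,0],"turn": -0.25,"fingers": 0.26},
    {"linear": [-60,270,0],"turn": -0.3,"fingers": 0.26},
    {"linear": [-70,300,0],"turn": -0.32,"fingers": 0.26},
    {"linear": [-70,300,0],"turn": -0.32,"fingers": 0.26},
  ],
)

```text
time: 27.9
tool_pos: [433.5, 101.2, 128.5]
tcp_rot: [-3.141, 0.001, -1.774]
contact_force: [0.9, -0.8, -1.2]
grip_width: 57.9
```

```bash
python3 - <<'E'
from h import *
o=bot.get_obs();print(o['tool_pos'],o['tcp_rot'],o['grip_width'])
radios()
for n in('top','side'):rd(n,55,82,0)
c=cap('top');P=cloud(c);comps((P[...,2]>120)&(P[...,2]<140)&(P[...,1]<-150)&(P[...,1]>-400),P,80)
lean('top')
E
```

```text
[433.50239219 101.18042199 128.46085299] [-3.14134099e+00  7.70235724e-04 -1.77353201e+00] 57.854720722531866
top
px [212. 330.] n 421 z 56.1 71.7 [326.6 172.4  56.7  52.4] 86.17
side
px [298. 363.] n 1054 z 60.3 72.0 [434.3 220.5  96.8  46.6] -11.47
px [344. 274.] n 104 z 164.3 174.7 [421.6  65.9  25.4  14.7] 23.72
px [321. 294.] n 49 z 167.4 174.9 [431.1 137.7  17.9   6.8] 55.3
px [285. 346.] n 39 z 76.7 80.4 [466.8 211.7  13.9  13.6] -25.12
top
px [461. 210.] n 398 z 68.8 82.0 [ 46.2 -25.1 275.4 101.7] 66.25
px [464. 223.] n 1060 z 69.3 81.6 [  2.3 -71.8  97.2  48.2] 0.39
side
px [378. 187.] n 836 z 68.4 81.9 [  1.3 -88.6 107.7  99.6] -1.62
px [394. 207.] n 209 z 68.4 81.9 [-64.  -25.5 223.7   4.3] 89.34
px [431. 187.] n 311 z 131.4 138.7 [ 614.2 -264.4   88.8   13.1] -83.46
top cen [386.2 272.3] 34 lean [(np.float64(0.21222060713974264), np.float64(-0.45)), (np.float64(0.5292468965149879), np.float64(-0.5)), (np.float64(0.9519683485154891), np.float64(-0.4))]
```

Emit:
play_rows(
  moves=[
    {"linear": [-6,45,0],"turn": -0.007,"fingers": 0.3},
    {"linear": [-12,90,0],"turn": -0.007,"fingers": 0.3},
    {"linear": [-17,120,0],"turn": -0.007,"fingers": 0.3},
    {"linear": [-17,124,-20],"turn": -0.007,"fingers": 0.3},
    {"linear": [-17,124,-45],"turn": -0.007,"fingers": 0.3},
    {"linear": [-17,124,-60],"turn": -0.007,"fingers": 0.3},
    {"linear": [-17,124,-75],"turn": -0.007,"fingers": 0.3},
    {"linear": [-17,124,-75],"turn": -0.007,"fingers": 0.3},
  ],
)

```text
time: 29.0
tool_pos: [417.0, 220.9, 51.0]
tcp_rot: [3.138, -0.002, -1.786]
contact_force: [-0.2, -0.7, 0.3]
grip_width: 59.8
```

Emit:
play_rows(
  moves=[
    {"linear": [0,0,-12],"turn": 0,"fingers": 0.3},
    {"linear": [0,0,-24],"turn": 0,"fingers": 0.3},
    {"linear": [0,0,-36],"turn": 0,"fingers": 0.3},
    {"linear": [0,0,-43],"turn": 0,"fingers": 0.3},
    {"linear": [0,0,-43],"turn": 0,"fingers": 0.3},
  ],
)

```text
time: 29.5
tool_pos: [417.8, 221.7, 9.4]
tcp_rot: [3.141, -0.001, -1.785]
contact_force: [-0.2, -0.3, 0.9]
grip_width: 60.0
```

Emit:
play_rows(
  moves=[
    {"linear": [0,0,0],"turn": 0,"fingers": -1},
    {"linear": [0,0,0],"turn": 0,"fingers": -1},
    {"linear": [0,0,0],"turn": 0,"fingers": -1},
    {"linear": [0,0,0],"turn": 0,"fingers": -1},
    {"linear": [0,0,0],"turn": 0,"fingers": -1},
    {"linear": [0,0,0],"turn": 0,"fingers": -1},
  ],
)

```text
time: 30.1
tool_pos: [418.4, 222.5, 10.3]
tcp_rot: [-3.14, 0.001, -1.785]
contact_force: [0.3, 1.5, 6.4]
grip_width: 46.0
```

Emit:
play_rows(
  moves=[
    {"linear": [0,0,10],"turn": 0,"fingers": -1},
    {"linear": [0,0,30],"turn": 0,"fingers": -1},
    {"linear": [0,0,60],"turn": 0,"fingers": -1},
    {"linear": [0,0,90],"turn": 0,"fingers": -1},
    {"linear": [0,0,130],"turn": 0,"fingers": -1},
    {"linear": [0,0,130],"turn": 0,"fingers": -1},
  ],
)

```text
time: 30.7
tool_pos: [420.2, 223.0, 144.4]
tcp_rot: [-3.134, 0.004, -1.784]
contact_force: [0.4, -0.2, -3.5]
grip_width: 45.8
```

Emit:
play_rows(
  moves=[
    {"linear": [8,-35,0],"turn": 0.04,"fingers": -1},
    {"linear": [17,-75,0],"turn": 0.09,"fingers": -1},
    {"linear": [27,-115,0],"turn": 0.14,"fingers": -1},
    {"linear": [37,-155,0],"turn": 0.19,"fingers": -1},
    {"linear": [46,-195,0],"turn": 0.24,"fingers": -1},
    {"linear": [56,-235,0],"turn": 0.29,"fingers": -1},
    {"linear": [66,-275,0],"turn": 0.327,"fingers": -1},
    {"linear": [75,-315,0],"turn": 0.327,"fingers": -1},
  ],
)

```text
time: 31.5
tool_pos: [491.9, -94.3, 138.7]
tcp_rot: [3.139, 0.001, -1.457]
contact_force: [0.4, 0.3, -2.7]
grip_width: 45.7
```

Emit:
play_rows(
  moves=[
    {"linear": [9,-40,0],"turn": 0,"fingers": -1},
    {"linear": [18,-80,0],"turn": 0,"fingers": -1},
    {"linear": [23,-102,0],"turn": 0,"fingers": -1},
    {"linear": [24,-109,0],"turn": 0,"fingers": -1},
    {"linear": [24,-109,0],"turn": 0,"fingers": -1},
    {"linear": [24,-109,0],"turn": 0,"fingers": -1},
  ],
)

```text
time: 32.1
tool_pos: [516.0, -200.5, 139.0]
tcp_rot: [3.14, 0.002, -1.457]
contact_force: [1.2, 0.7, -3.6]
grip_width: 45.8
```

```bash
python3 - <<'E'
from h import *
o=bot.get_obs();print(o['tool_pos'],w2d(o['tool_pos']),o['tcp_rot'],o['contact_force'])
c=cap('side');P=cloud(c);q=w2d(P);px=c['pixels'].astype(int)
b=(px[...,2]>90)&(px[...,2]>1.6*px[...,0])&(P[...,2]>100)&(abs(q[...,1]-74)<60)&(abs(q[...,0])<90)
Q=P.copy();Q[...,:2]=q;comps(b,Q,5)
k=(P[...,2]>130)&(P[...,2]<200)&(abs(q[...,1]-97)<7)&(abs(q[...,0])<70)&(px.sum(2)<150);comps(k,Q,30)
E
```

```text
[ 515.96489598 -200.49702194  138.98861094] [-18.50910988  75.48348753] [ 3.13993313e+00  1.53877373e-03 -1.45708728e+00] [ 1.18246374  0.70686008 -3.63665356]
px [346. 188.] n 44 z 176.4 181.2 [43.5 78.7 92.1 28.6] -39.0
px [374. 193.] n 27 z 177.2 179.2 [-48.1  82.4  40.8  16. ] 61.13
px [357. 205.] n 73 z 136.4 141.0 [-4.8 94.6 98.8 24.6] 12.78
px [356. 198.] n 375 z 153.9 173.7 [-4.  95.6 94.6 10. ] 0.75
```

Emit:
play_rows(
  moves=[
    {"linear": [1.5,-1,-20],"turn": 0,"fingers": -1},
    {"linear": [1.5,-1,-40],"turn": 0,"fingers": -1},
    {"linear": [1.5,-1,-60],"turn": 0,"fingers": -1},
    {"linear": [1.5,-1,-80],"turn": 0,"fingers": -1},
    {"linear": [1.5,-1,-95],"turn": 0,"fingers": -1},
    {"linear": [1.5,-1,-105],"turn": 0,"fingers": -1},
    {"linear": [1.5,-1,-110],"turn": 0,"fingers": -1},
    {"linear": [1.5,-1,-110],"turn": 0,"fingers": -1},
  ],
)

```text
time: 32.95
tool_pos: [518.1, -202.2, 29.4]
tcp_rot: [3.141, 0.0, -1.457]
contact_force: [-0.7, 0.0, -2.7]
grip_width: 45.8
```

Emit:
play_rows(
  moves=[
    {"linear": [0,0,-3],"turn": 0,"fingers": -1},
    {"linear": [0,0,-6],"turn": 0,"fingers": -1},
    {"linear": [0,0,-9],"turn": 0,"fingers": -1},
    {"linear": [0,0,-11],"turn": 0,"fingers": -1},
    {"linear": [0,0,-12],"turn": 0,"fingers": -1},
    {"linear": [0,0,-12],"turn": 0,"fingers": -1},
  ],
)

```text
time: 33.55
tool_pos: [518.2, -202.9, 18.3]
tcp_rot: [-3.141, -0.0, -1.458]
contact_force: [-4.2, -0.1, 4.2]
grip_width: 46.0
```

Emit:
play_rows(
  moves=[
    {"linear": [0,0,0],"turn": 0,"fingers": 0.2},
    {"linear": [0,0,0],"turn": 0,"fingers": 0.2},
    {"linear": [0,0,0],"turn": 0,"fingers": 0.2},
    {"linear": [0,0,0],"turn": 0,"fingers": 0.2},
    {"linear": [0,0,0],"turn": 0,"fingers": 0.2},
  ],
)

```text
time: 34.05
tool_pos: [518.3, -202.9, 17.6]
tcp_rot: [-3.142, -0.0, -1.458]
contact_force: [-0.2, -0.6, 0.9]
grip_width: 55.0
```

Emit:
play_rows(
  moves=[
    {"linear": [0,0,15],"turn": 0,"fingers": 0.2},
    {"linear": [0,0,45],"turn": 0,"fingers": 0.2},
    {"linear": [0,0,80],"turn": 0,"fingers": 0.2},
    {"linear": [0,0,120],"turn": 0,"fingers": -1},
    {"linear": [-30,50,130],"turn": 0,"fingers": -1},
    {"linear": [-60,100,130],"turn": 0,"fingers": -1},
    {"linear": [-60,150,130],"turn": 0,"fingers": -1},
    {"linear": [-60,190,130],"turn": 0,"fingers": -1},
  ],
)

```text
time: 34.85
tool_pos: [457.3, -16.9, 148.1]
tcp_rot: [-3.141, -0.0, -1.459]
contact_force: [1.7, 0.5, 0.9]
grip_width: 19.5
```

```bash
python3 - <<'E'
from h import *
o=bot.get_obs();print(o['tool_pos'],o['grip_width'],o['contact_force'])
for n in('top','side'):rd(n,55,84,0)
c=cap('top');P=cloud(c);q=w2d(P);Q=P.copy();Q[...,:2]=q
comps((P[...,2]>80)&(P[...,2]<95)&(abs(q[...,0])<52)&(abs(q[...,1])<115),Q,20)
lean('top');save(c,'t6.png')
E
```

```text
[457.33669871 -16.93681849 148.06870208] 19.481337827801816 [1.71498038 0.45019397 0.86111519]
top
px [364. 221.] n 103 z 70.1 83.7 [ 24.  135.1 170.7   1.4] 0.03
px [459. 209.] n 430 z 69.9 84.0 [ 46.6 -24.  273.5 100.7] 66.39
px [464. 223.] n 1069 z 69.5 84.0 [  2.2 -71.2  96.9  47.5] 0.05
px [393. 230.] n 1055 z 69.5 83.8 [ 1.9 75.5 96.9 47.1] 0.59
side
px [391. 180.] n 200 z 73.7 83.9 [  -8.  -134.3   91.8   12.6] -1.53
px [381. 223.] n 434 z 69.1 84.0 [-44.5  -0.7 270.8  44.3] 89.68
px [388. 195.] n 169 z 68.6 72.7 [-28.6 -74.1  51.   40.8] 87.25
px [371. 223.] n 100 z 69.2 73.7 [-33.8  65.1  42.   32. ] -77.63
px [465. 205.] n 43 z 85.6 90.3 [ 34.1 -71.3  13.6  12.9] 20.56
px [393. 213.] n 43 z 85.6 90.2 [33.5 76.1 13.9 12.2] 84.37
top cen [386.1 272.3] 33 lean [(np.float64(0.28880063047164284), np.float64(-0.45)), (np.float64(0.4442973257699994), np.float64(-0.5)), (np.float64(1.0334541810976678), np.float64(-0.4))]
```

View pics/t6.png

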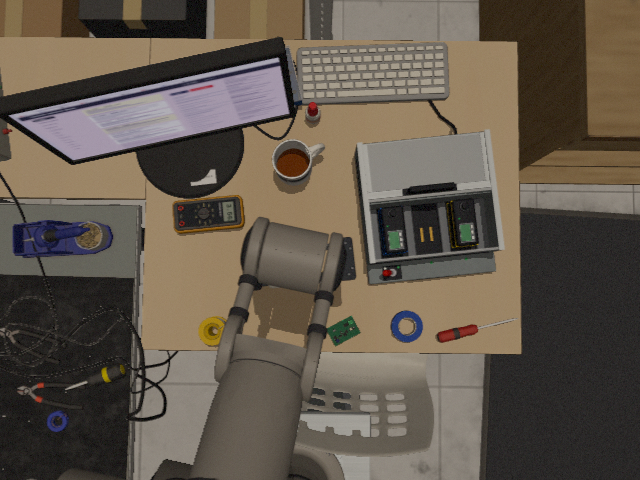

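The top view shows both radios seated, blue at (393,230) in the left pocket and yellow at (464,223) in the right. Knob tops read 85.6, which clears the cover. Next, close the cover from behind its handle.

Emit:
play_rows(
  moves=[
    {"linear": [0,-40,0],"turn": 0,"fingers": -1},
    {"linear": [10,-85,0],"turn": 0,"fingers": -1},
    {"linear": [30,-125,0],"turn": 0,"fingers": -1},
    {"linear": [60,-160,0],"turn": 0,"fingers": -1},
    {"linear": [95,-190,0],"turn": 0,"fingers": -1},
    {"linear": [130,-215,0],"turn": 0,"fingers": -1},
    {"linear": [160,-235,0],"turn": 0,"fingers": -1},
    {"linear": [189,-248,0],"turn": 0,"fingers": -1},
  ],
)

```text
time: 35.85
tool_pos: [647.6, -270.7, 146.7]
tcp_rot: [3.141, -0.001, -1.462]
contact_force: [0.6, 0.4, 0.3]
grip_width: 0.6
```

Emit:
play_rows(
  moves=[
    {"linear": [0,0,0],"turn": 0,"fingers": -1},
    {"linear": [0,0,0],"turn": 0,"fingers": -1},
    {"linear": [0,0,0],"turn": 0,"fingers": -1},
  ],
)

```text
time: 36.15
tool_pos: [646.3, -266.9, 147.4]
tcp_rot: [3.141, 0.0, -1.459]
contact_force: [-0.2, 0.4, 0.3]
grip_width: 0.4
```

Emit:
play_rows(
  moves=[
    {"linear": [0,2,-20],"turn": 0,"fingers": -1},
    {"linear": [0,4,-40],"turn": 0,"fingers": -1},
    {"linear": [0,4,-55],"turn": 0,"fingers": -1},
    {"linear": [0,4,-59],"turn": 0,"fingers": -1},
    {"linear": [0,4,-59],"turn": 0,"fingers": -1},
    {"linear": [0,4,-59],"turn": 0,"fingers": -1},
  ],
)

```text
time: 36.75
tool_pos: [647.8, -262.5, 90.1]
tcp_rot: [-3.14, -0.001, -1.458]
contact_force: [0.7, -0.1, 0.4]
grip_width: 0.6
```

Emit:
play_rows(
  moves=[
    {"linear": [-10,-1.1,0],"turn": 0,"fingers": -1},
    {"linear": [-20,-2.3,0],"turn": 0,"fingers": -1},
    {"linear": [-32,-3.6,0],"turn": 0,"fingers": -1},
    {"linear": [-44,-5,0],"turn": 0,"fingers": -1},
    {"linear": [-56,-6.3,0],"turn": 0,"fingers": -1},
    {"linear": [-68,-7.7,0],"turn": 0,"fingers": -1},
    {"linear": [-80,-9,0],"turn": 0,"fingers": -1},
    {"linear": [-90,-10.2,0],"turn": 0,"fingers": -1},
  ],
)

```text
time: 37.55
tool_pos: [558.2, -272.7, 90.0]
tcp_rot: [-3.138, -0.002, -1.458]
contact_force: [3.7, 0.2, 0.0]
grip_width: 0.5
```

Emit:
play_rows(
  moves=[
    {"linear": [-8,-0.9,0],"turn": 0,"fingers": -1},
    {"linear": [-16,-1.8,0],"turn": 0,"fingers": -1},
    {"linear": [-24,-2.7,0],"turn": 0,"fingers": -1},
    {"linear": [-30,-3.4,0],"turn": 0,"fingers": -1},
    {"linear": [-34,-3.9,0],"turn": 0,"fingers": -1},
    {"linear": [-37,-4.2,0],"turn": 0,"fingers": -1},
    {"linear": [-37,-4.2,0],"turn": 0,"fingers": -1},
  ],
)

```text
time: 38.25
tool_pos: [519.7, -276.7, 88.4]
tcp_rot: [3.14, 0.0, -1.458]
contact_force: [1.8, -0.9, 1.0]
grip_width: 0.1
```

Emit:
play_rows(
  moves=[
    {"linear": [-2,-0.2,0],"turn": 0,"fingers": -1},
    {"linear": [-4,-0.5,0],"turn": 0,"fingers": -1},
    {"linear": [-6,-0.7,0],"turn": 0,"fingers": -1},
    {"linear": [-8,-0.9,0],"turn": 0,"fingers": -1},
    {"linear": [-8,-0.9,0],"turn": 0,"fingers": -1},
  ],
)

```text
time: 38.75
tool_pos: [513.0, -277.5, 88.4]
tcp_rot: [-3.14, -0.0, -1.458]
contact_force: [5.4, 0.2, -2.0]
grip_width: 0.4
```

Emit:
play_rows(
  moves=[
    {"linear": [-1,-0.1,0],"turn": 0,"fingers": -1},
    {"linear": [-2,-0.2,0],"turn": 0,"fingers": -1},
    {"linear": [-3,-0.3,0],"turn": 0,"fingers": -1},
    {"linear": [-3,-0.3,0],"turn": 0,"fingers": -1},
  ],
)

```text
time: 39.15
tool_pos: [513.1, -277.5, 88.5]
tcp_rot: [-3.134, -0.001, -1.458]
contact_force: [17.6, 1.1, -6.8]
grip_width: 0.3
```

Emit:
play_rows(
  moves=[
    {"linear": [10,1,0],"turn": 0,"fingers": -1},
    {"linear": [12,1,25],"turn": 0,"fingers": -1},
    {"linear": [12,1,60],"turn": 0,"fingers": -1},
    {"linear": [-10,40,60],"turn": 0,"fingers": -1},
    {"linear": [-35,80,60],"turn": 0,"fingers": -1},
    {"linear": [-60,115,60],"turn": 0,"fingers": -1},
    {"linear": [-75,134,60],"turn": 0,"fingers": -1},
    {"linear": [-75,134,60],"turn": 0,"fingers": -1},
  ],
)

```text
time: 39.95
tool_pos: [431.5, -141.2, 148.5]
tcp_rot: [3.138, 0.002, -1.456]
contact_force: [0.5, 0.3, 0.1]
grip_width: 0.5
```

```bash
python3 - <<'E'
from h import *
o=bot.get_obs();print(o['tool_pos'],w2d(o['tool_pos']))
for n in('top','side'):
    c=cap(n);P=cloud(c);comps((P[...,2]>120)&(P[...,2]<140)&(P[...,1]<-220)&(P[...,1]>-400)&(P[...,0]<640)&(P[...,0]>480),P,80)
E
```

```text
[ 431.47567434 -141.17660901  148.4975599 ] [-95.73996121 143.98703171]
px [439. 248.] n 294 z 131.6 139.0 [ 495.3 -277.9   89.2   12.2] -83.38
```

The handle now reads 5 mm further forward than at the start, so the cover began slightly ajar. It has now travelled the full ~120 mm and is shut. For the switch I'll rotate the tool 90° so the body clears the handle and the contact can be lower.

Emit:
play_rows(
  moves=[
    {"linear": [0,0,0],"turn": 0.14,"fingers": -1},
    {"linear": [0,0,0],"turn": 0.28,"fingers": -1},
    {"linear": [0,0,0],"turn": 0.42,"fingers": -1},
    {"linear": [0,0,0],"turn": 0.56,"fingers": -1},
    {"linear": [0,0,0],"turn": 0.7,"fingers": -1},
    {"linear": [0,0,0],"turn": 0.84,"fingers": -1},
    {"linear": [0,0,0],"turn": 0.98,"fingers": -1},
    {"linear": [0,0,0],"turn": 1.12,"fingers": -1},
  ],
)

```text
time: 40.85
tool_pos: [434.9, -144.9, 148.3]
tcp_rot: [3.141, 0.001, -0.333]
contact_force: [-0.2, 0.2, 0.4]
grip_width: 0.4
```

Emit:
play_rows(
  moves=[
    {"linear": [2,0,0],"turn": 0.14,"fingers": -1},
    {"linear": [4,0,0],"turn": 0.28,"fingers": -1},
    {"linear": [6,0,0],"turn": 0.42,"fingers": -1},
    {"linear": [6,0,0],"turn": 0.45,"fingers": -1},
    {"linear": [6,0,-35],"turn": 0.45,"fingers": -1},
    {"linear": [6,0,-70],"turn": 0.45,"fingers": -1},
    {"linear": [6,0,-95],"turn": 0.45,"fingers": -1},
    {"linear": [6,0,-95],"turn": 0.45,"fingers": -1},
  ],
)

```text
time: 41.65
tool_pos: [438.6, -143.7, 50.6]
tcp_rot: [-3.138, 0.006, 0.111]
contact_force: [-0.7, 0.3, 0.8]
grip_width: 0.5
```

```bash
python3 - <<'E'
from h import *
o=bot.get_obs();print(o['tool_pos'],w2d(o['tool_pos']),o['tcp_rot'],o['contact_force'])
E
```

```text
[ 438.63830178 -143.68664025   50.60972102] [-88.90751979 140.68230286] [-3.13785421  0.00599245  0.11144989] [-0.7448223   0.26901912  0.75453244]
```

Emit:
play_rows(
  moves=[
    {"linear": [0,0,-10],"turn": 0,"fingers": -1},
    {"linear": [0,0,-20],"turn": 0,"fingers": -1},
    {"linear": [1,-8,-20],"turn": 0,"fingers": -1},
    {"linear": [2,-15,-20],"turn": 0,"fingers": -1},
    {"linear": [2.7,-23,-20],"turn": 0,"fingers": -1},
    {"linear": [3.6,-31,-20],"turn": 0,"fingers": -1},
    {"linear": [4.5,-38,-20],"turn": 0,"fingers": -1},
    {"linear": [4.9,-42,-20],"turn": 0,"fingers": -1},
  ],
)

```text
time: 42.45
tool_pos: [445.6, -186.6, 33.9]
tcp_rot: [3.141, -0.001, 0.112]
contact_force: [1.1, 4.1, 3.3]
grip_width: 0.4
```

Emit:
play_rows(
  moves=[
    {"linear": [0.3,-2.5,0],"turn": 0,"fingers": -1},
    {"linear": [0.6,-5,0],"turn": 0,"fingers": -1},
    {"linear": [0.8,-7,0],"turn": 0,"fingers": -1},
    {"linear": [1,-8,0],"turn": 0,"fingers": -1},
    {"linear": [1,-8,0],"turn": 0,"fingers": -1},
  ],
)

```text
time: 42.95
tool_pos: [446.3, -193.9, 33.6]
tcp_rot: [3.141, -0.0, 0.112]
contact_force: [0.5, 2.5, 1.9]
grip_width: 0.1
```

```bash
python3 - <<'E'
from h import *
o=bot.get_obs();print(o['tool_pos'],w2d(o['tool_pos']),o['contact_force'])
E
```

```text
[ 446.33883097 -193.91232761   33.57486187] [-86.94219993  89.90774882] [0.52463531 2.45827914 1.86591699]
```

Emit:
play_rows(
  moves=[
    {"linear": [0.1,-1,0],"turn": 0,"fingers": -1},
    {"linear": [0.2,-2,0],"turn": 0,"fingers": -1},
    {"linear": [0.3,-3,0],"turn": 0,"fingers": -1},
    {"linear": [0.3,-3,0],"turn": 0,"fingers": -1},
  ],
)

```text
time: 43.35
tool_pos: [446.6, -196.9, 33.5]
tcp_rot: [-3.141, 0.0, 0.112]
contact_force: [-0.1, 1.2, 0.5]
grip_width: 0.3
```

Emit:
play_rows(
  moves=[
    {"linear": [0.1,-1,0],"turn": 0,"fingers": -1},
    {"linear": [0.2,-2,0],"turn": 0,"fingers": -1},
    {"linear": [0.2,-2,0],"turn": 0,"fingers": -1},
  ],
)

```text
time: 43.65
tool_pos: [446.7, -198.3, 33.4]
tcp_rot: [-3.14, 0.0, 0.112]
contact_force: [0.7, 5.2, -0.1]
grip_width: 0.5
```

Emit:
play_rows(
  moves=[
    {"linear": [0.1,-1,0],"turn": 0,"fingers": -1},
    {"linear": [0.2,-2,0],"turn": 0,"fingers": -1},
    {"linear": [0.2,-2,0],"turn": 0,"fingers": -1},
  ],
)

```text
time: 43.95
tool_pos: [446.6, -198.9, 33.2]
tcp_rot: [-3.138, 0.001, 0.112]
contact_force: [1.8, 10.1, 1.8]
grip_width: 0.4
```

Emit:
play_rows(
  moves=[
    {"linear": [0,8,0],"turn": 0,"fingers": -1},
    {"linear": [0,20,10],"turn": 0,"fingers": -1},
    {"linear": [0,25,50],"turn": 0,"fingers": -1},
    {"linear": [0,30,100],"turn": 0,"fingers": -1},
    {"linear": [0,75,120],"turn": 0,"fingers": -1},
    {"linear": [0,120,120],"turn": 0,"fingers": -1},
    {"linear": [0,165,120],"turn": 0,"fingers": -1},
    {"linear": [0,200,120],"turn": 0,"fingers": -1},
  ],
)

```text
time: 44.75
tool_pos: [446.7, 1.4, 154.8]
tcp_rot: [3.141, -0.002, 0.113]
contact_force: [0.1, 0.1, 0.1]
grip_width: 0.5
```

```bash
python3 - <<'E'
from h import *
d=np.load('top0.npz');c=cap('top');lean('top',d['px'],c);lean('top',None,c);P=cloud(c)
for Q in(d['P'],P):
    q=w2d(Q);m=(abs(q[...,0]+84)<20)&(abs(q[...,1]-85)<45)&(Q[...,2]>60)&(Q[...,2]<85);print(q[m].mean(0).round(1))
    m=(abs(q[...,0]+84)<20)&(abs(q[...,1]-85)<45)&(Q[...,2]>70)&(Q[...,2]<85);print(q[m].mean(0).round(1))
comps((P[...,2]>120)&(P[...,2]<140)&(P[...,1]<-220)&(P[...,1]>-400)&(P[...,0]<640)&(P[...,0]>480),P,80)
save(c,'t7.png')
E
```

```text
top cen [401.2 271. ] 23 lean [(np.float64(0.3031336245775936), np.float64(0.55)), (np.float64(0.6513005539086996), np.float64(0.6)), (np.float64(0.7081571118393573), np.float64(0.5))]
top cen [402.8 270.5] 24 lean [(np.float64(0.07264770848153956), np.float64(0.7)), (np.float64(0.46742226030090933), np.float64(0.65)), (np.float64(0.5825076911606761), np.float64(0.75))]
[-85.  73.]
[-84.9  71.4]
[-84.9  70. ]
[-84.7  67.1]
px [438. 248.] n 293 z 131.6 138.6 [ 495.3 -277.9   88.7   12.1] -83.42
```

View pics/t7.png

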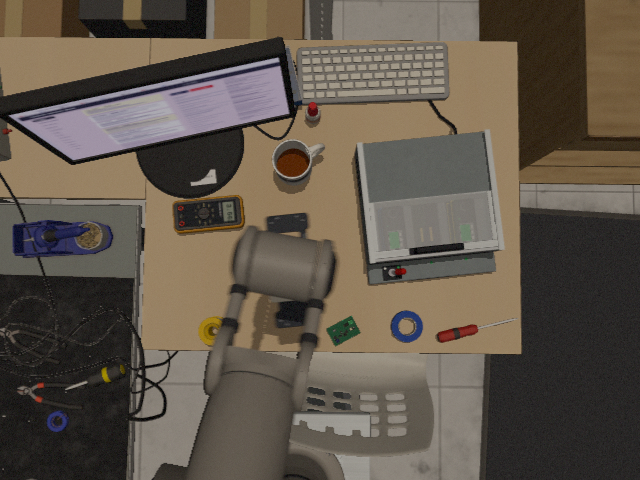

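The top view shows the cover shut with its handle at (438,248), the toggle leaning right at (400,271), and the mug, meter and tape unmoved. The toggle tip measures y = 67 now against 104 when off, a full 36 mm throw. I'm handing in.

```bash
python3 -c "
from plant import bot
print(bot.close_job())"
```

```text
the job is handed in; nothing more can be done
None
```

The job is done and handed in at about 45 s of robot time. Only the blue and yellow radios (b and c) were there. I switched the dock off and slid the cover to its rear stop. I pushed both aerials home and stood yellow in the right pocket and blue in the left. Then I shut the cover and switched on again.

**Last checks:**
- **Radios:** both sit in their pockets within about 2 mm, with their tops at the expected height. The aerial knobs are at about 86 mm, below the cover's 92 mm.
- **Cover:** it met firm resistance at both ends, and the handle moved about 120 mm between them. It had started about 5 mm ajar.
- **Switch:** the toggle tip read 104 mm left of the dock's middle when off and 67 mm when on, which is the full throw.
- **Bystanders:** the mug, multimeter and tape look unmoved in the last top view; I compared them by eye only.

**What disagreed or went wrong:**
- **Fingertip height:** the fingertips were about 25 mm above the reported TCP. My first push passed over the toggle without touching it, so I worked from the corrected height after that.
- **Brush on the handle:** during the switch-off the gripper body most likely grazed the cover handle at about 8–9 N, and the vertical force reached 17 N at the end of that push. The limit is 40 N.
- **Moved radio:** yellow was knocked about 3 cm during the run, so I measured it again before pressing its aerial.

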